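# Unclamp a pan handle and rack it

### The job

The pan handle in the drilling fixture is finished: turn the wing of the stop collar's set screw about a quarter turn anticlockwise (seen from above) to loosen it, then slide the collar along its shaft away from the handle, as far as it goes, and leave it there. Lift the handle out by its bared end, put it down on the worktop and let go, then take it again by its middle and lay it flat in the two-saddle wooden rack, down on the rack's floor, right side up and centred lengthwise.

Things in the scene. Friction and masses are not known exactly. Their poses are not given: they have to be found in the camera images.
- fixture: Fixed steel drilling fixture, base plate 165 (x) by 310 (y), 12 mm thick; origin on the worktop under it, z up; the plate spans y -150 to +160. At x = -45 a round shaft, 18 mm thick, runs along y, its axis 44 mm above the worktop, between two grey blocks 62 mm high at y = -27 and +148. It carries the stop collar. At x = +40 a channel holds the pan handle.
- channel_mouth (a point): Open end of the grey channel, on the plate's top (12 mm above the worktop), axes as the fixture. The channel runs from here 118 mm to -y, to a closed end; walls 12 mm thick, 44 mm apart inside, tops 40 mm above the worktop, no room for fingers. The handle lies in it along y; its thick end stands out 52 mm to +y from here and can be gripped across x once the foot is off it.
- wing_mid (a point): Middle of the set screw's steel wing, on its vertical axis, about 96 mm above the worktop: an upright plate 58 mm long (own y), 10 mm thick (own x), 32 mm high, standing on the collar (top of the boss below it: 73 mm). Turns with the screw, rides with the collar. Grip it from above across the thickness; when loose, the collar can be pulled along by the wing.
- set_screw (a joint): Angle of the set screw in rad; grows anticlockwise seen from above. 0: tight, wing along the shaft (own y along the fixture's y). Begins at 0 to 0.2, lets go of the shaft from about 0.8, counts as loose from 1.2, stops at 1.75. About 0.25 N m of friction; stays where it is left.
- stop_collar (a joint): Position of the collar along the shaft in m, grows along the fixture's +y. Begins at 0 to 0.015, end stop at 0.095; slid back means over 0.08. Round dark steel collar, 48 mm in diameter, 32 mm wide, centre at fixture x = -45, y = 14 mm + this value. Held fast by the tight screw; when loose it slides with about 1.5 N of friction.
- foot_mid (a point): Top middle of the collar's foot, a steel plate 40 by 40 mm, 10 mm thick, 48 mm above the worktop, on an arm 85 mm to +x of the collar's axis (axes as the fixture). It covers the handle's thick end, 2 mm above it, and holds it down until the collar is slid back. The worktop between the fixture's +y end and the rack (about x = 0.6 m) is clear.
- handle_mid (a point): Pan handle in the fixture (black grip, thin steel bracket; alike ones lie elsewhere): 168 mm long (own y), 38 mm wide (x) at most, 24 mm high, 60 to 130 g. Point: middle of length and width, 12 mm above its underside, z up (it may rock 4 degrees). Grip from y = -84 (thick end, in the open) to +51, bracket 22 mm wide to +82; centre of mass near y = -15. In the fixture its +y is the fixture's -y.
- rack_seat (a point): Fixed wooden rack for one handle, base 86 (x) by 190 (y) by 10 mm. Point: middle of its floor, 10 mm above the worktop, z up. The handle shall lie along y, either way round, its point 12 mm above this point. At each end a pair of cheeks, 50 mm apart inside, 34 mm high, 36 to 86 mm from the middle; the 72 mm between the pairs are open for the fingers.
There are look-alikes about, which are no part of the job. What is shaped like the part that bears handle_mid but turquoise is not meant.

How it is judged:
On the way, in this order (a step that is already met when the one before it is completed fails the run):
1. the set screw is turned loose (value of joint set_screw above 1.2 rad), for 0.2 s.
2. the collar is slid back clear of the handle (value of joint stop_collar above 0.08 m), for 0.2 s.
3. the handle is put down on the worktop and let go (height (world z) of handle_mid below 0.018 m and angle between handle_mid's own z axis and vertical below 0.2 rad and contact force between the fingers and pan_handle below 0.2 N and linear speed of pan_handle below 0.03 m/s), for 0.2 s.
At the end, for the whole second after the job is handed in: The handle rests right side up on the rack's floor between both pairs of cheeks, within 20 mm of the middle lengthwise, 12 mm sideways, about 9 degrees in line and 11 degrees of flat, at rest; the collar is still slid back by more than 80 of its 95 mm (x of handle_mid in the frame of rack_seat between -0.012 and 0.012 m and y of handle_mid in the frame of rack_seat between -0.02 and 0.02 m and z of handle_mid in the frame of rack_seat below 0.016 m and angle between the y axis of handle_mid and the y axis of rack_seat, either way round below 0.15 rad and angle between handle_mid's own z axis and vertical below 0.2 rad and linear speed of pan_handle below 0.02 m/s and value of joint stop_collar above 0.08 m); the robot touches nothing.
It also fails if it takes over 61 s, if anything falls off the work surface, if the arm or the gripper's body presses on something with over 40 N, if the wrist force passes 120 N, or if a joint passes its speed limit or range.

### The arm

A 6-joint arm with a two-finger parallel gripper is mounted at the origin on a cart in front of the work surface, level with it; the furniture and walls round the work are solid. World frame = base frame: x ahead of the robot, y to its left, z up, the work surface at z = 0. Lengths are in m, angles in rad, forces in N, time in s.
With the tool pointing down it reaches from about 0.35 to 0.775 m from the base axis. Payload 7.3 kg.
Tool frame: the origin (TCP) lies midway between the tips of the shut fingers; the grasp point (between the pads) lies 19 mm behind it (robot.grasp_offset is the z of the grasp point in the tool frame, in m); z points along the fingers, y is the direction in which the jaws open and shut (so a half turn about z gives the same grasp; the last joint's range is limited). The gripper opens to 92 mm and grips with 3 to 60 N. Pads are 19 mm wide; open, the fingers measure 130 mm over their backs; the gripper's body (75 mm by 190 mm) begins 47 mm behind the grasp point.
Start: joints at [-1.405, 0.342, 1.524, -0, 1.275, -0.146], TCP at [0.161, -0.5, 0.227] pointing down, gripper open.
Joint ranges: [-2.53, 2.53], [-0.77, 2.02], [0.04, 2.7], [-1, 4.14], [0.28, 2.66], [-3.11, 3.11]. Speed limits (rad/s): [2.57, 2.57, 3.14, 3.14, 3.14, 3.14].

### API

Orientations are given as [roll, pitch, yaw] about the fixed x, y, z axes, in that order (R = Rz(yaw) Ry(pitch) Rx(roll)).
In Python, from cell import observe, imaging, workorder, robot gives the robot as it stands. The module is installed in compiled form; this text tells all that it offers.
- The arm moves only by the tool send_rows, never from a script. Its argument "series" is a list of rows, each a list of 7 numbers: the shift along the tool's x, y, z in m, then the turn, a rotation vector about the tool's x, y, z in rad, then the closure, from 0 (fully open) to 1 (shut). A call has 1 to 5 rows; each row shifts and turns the commanded pose from where the row before left it, along the tool's axes as they then stand; what a row does not reach is not made up. A row lasts 1/12 s, in which the tool goes at most 41.7 mm and 7.16 degrees, less where a joint would pass 70% of its speed; a pose out of reach is approached as far as the arm can. A call is refused whole if a number of a shift passes 0.0417 or a number of a turn 0.125, either way. A call with a gripper value outside its range is refused whole. The fingers move at their own pace and stop on an object; "newtons" is the grip in N (left out, the last holds). Time passes only in rows, so rows that do not move let the fingers close. It gives the time, the measured TCP pose, the force and the opening at its end, in the units of the state.
- observe(): the state, without advancing time (a new reading comes with each control period).
- imaging.read_camera(name): name is "scene" or "side" or "wrist"; returns a dict with "color" (420x560x3 uint8, red, green, blue), "range_z" (420x560 float32, m along the optical axis (not along the pixel's ray), 0 where there is no reading), "vfov" (degrees; the focal length in pixels is half the picture's height over the tangent of half this angle, whatever the lens; pixels are square), "cx", "cy" (the principal point, pixels), "T" (4x4, takes a point from camera to world coordinates). Camera axes: x right, y down, z forward; pixel columns grow to the right and rows downward; lengths in m; the calibration is good to about 2 mm. A picture is of the moment at which its call begins.
- workorder.hand_in(): hands the job in, once; it reports no verdict.
The state is a dict: "time": time; "qpos": joint angles; "qvel": joint speeds; "joint_efforts": joint torques, N m; "tool_pos": TCP position; "tool_rot": TCP orientation; "contact_force": force on the tool from outside, world axes, zero at the start; "torque": the same for the moment, N m; "opening": finger opening in m.
Only numpy, scipy, OpenCV 4.12 (cv2) and the standard library are available. Lean on these libraries where they do the work, as an engineer would, in place of code of your own. Each camera call takes 0.05 s, during which the arm holds its last target.

## Working session

There is one attempt and no reset: what is moved stays moved. The work goes in short steps, Python scripts to look and compute and a tool call to move; the robot and the scene stay as the last step left them, time stands still between calls to the robot, and variables do not carry over. Pictures are saved under pics/ and viewed, and the job is handed in when it is done.

Besides the shell and the picture viewer there is one more tool, called after "Emit:" as name(argument=value, ...), one argument or row to a line, values as JSON. send_rows: Moves the arm, as the interface text tells. Its arguments: {"type":"object","properties":{"series":{"type":"array","items":{"type":"array","items":{"type":"number"}}},"newtons":{"type":"number"}},"required":["series"]}

```bash
mkdir -p pics; ls; cat > h.py <<'E'
import numpy as np, cv2
from cell import observe, imaging, workorder, robot
def snap(name,fn):
    d=imaging.read_camera(name)
    cv2.imwrite('pics/'+fn+'.png',cv2.cvtColor(d['color'],cv2.COLOR_RGB2BGR))
    np.savez('pics/'+fn+'.npz',**d)
    return d
def load(fn):
    return dict(np.load('pics/'+fn+'.npz'))
def f(d): return 210/np.tan(np.radians(float(d['vfov']))/2)
def px(d,u,v,z=None,H=None):
    """world point from pixel; depth from map (median 3x3), or plane z=H"""
    r=np.array([(u-float(d['cx']))/f(d),(v-float(d['cy']))/f(d),1.])
    T=d['T']
    if H is not None:
        w=T[:3,:3]@r; return T[:3,3]+w*(H-T[2,3])/w[2]
    if z is None:
        p=d['range_z'][int(v)-1:int(v)+2,int(u)-1:int(u)+2]; z=np.median(p)
    return T[:3,:3]@(r*z)+T[:3,3]
def cloud(d):
    z=d['range_z'];v,u=np.indices(z.shape)
    P=np.stack([(u-float(d['cx']))/f(d)*z,(v-float(d['cy']))/f(d)*z,z],-1)@d['T'][:3,:3].T+d['T'][:3,3]
    P[z==0]=np.nan
    return P
def crop(fn,u0,v0,u1,v1,k,out):
    im=cv2.imread('pics/'+fn+'.png')[v0:v1,u0:u1]
    cv2.imwrite('pics/'+out+'.png',cv2.resize(im,None,fx=k,fy=k,interpolation=cv2.INTER_CUBIC))
E
python3 - <<'E'
from h import *
np.set_printoptions(precision=4,suppress=True)
print(observe(), robot.grasp_offset)
for n in ['scene','side','wrist']:
    d=snap(n,n+'0'); print(n,d['vfov'],d['cx'],d['cy'],d['T'])
E
```

```text
pics
{'time': 0.0, 'qpos': array([-1.405 ,  0.3427,  1.525 ,  0.    ,  1.2754, -0.146 ]), 'qvel': array([ 0.0001,  0.0022, -0.0003,  0.0017,  0.0011, -0.0003]), 'joint_efforts': array([  0.0001, -43.1251, -24.4217,   0.0717,   0.0558,  -0.0001]), 'tool_pos': array([ 0.161 , -0.4993,  0.2261]), 'tool_rot': array([-3.1401, -0.0002,  0.3118]), 'contact_force': array([-1.3447, -0.381 ,  0.1265]), 'torque': array([0.0491, 0.0042, 0.0073]), 'opening': 0.09142386258378316} -0.0188
scene 55.37853587578168 277.1010304548829 205.69190148157654 [[ 0.9996  0.0123 -0.0239  0.5746]
 [ 0.0256 -0.7039  0.7098 -1.0181]
 [-0.0081 -0.7102 -0.704   1.024 ]
 [ 0.      0.      0.      1.    ]]
side 47.87638729059509 278.9966371515429 202.74497381768333 [[ 0.9984 -0.0412  0.0391  0.5009]
 [-0.0564 -0.6406  0.7658 -1.2905]
 [-0.0065 -0.7668 -0.6419  1.0716]
 [ 0.      0.      0.      1.    ]]
wrist 67.4289157979357 274.7030556798737 211.0945549523343 [[ 0.3059 -0.9049 -0.2959  0.2405]
 [-0.9521 -0.2917 -0.0922 -0.4735]
 [-0.0029  0.3099 -0.9508  0.3839]
 [ 0.      0.      0.      1.    ]]
```

View pics/scene0.png

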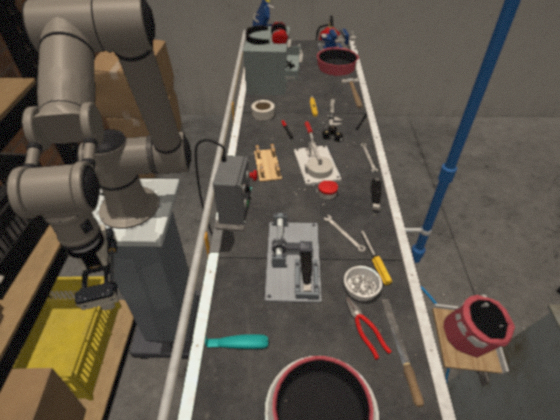

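View pics/side0.png

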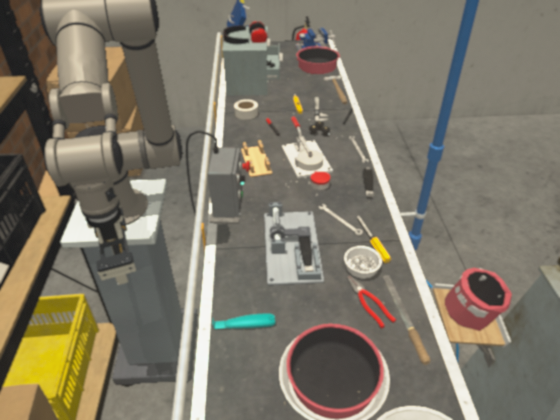

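View pics/wrist0.png

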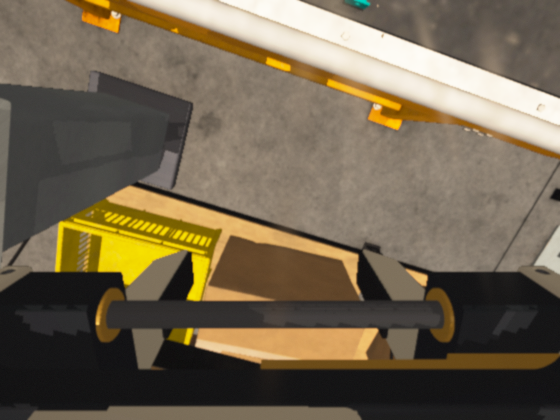

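The scene view shows the fixture at about px (293,262), with the wing, collar and foot on its left. The rack is at (267,162) and the grey box obstacle at (232,190). The turquoise look-alike is at (240,342).

```bash
python3 - <<'E'
from h import *
np.set_printoptions(precision=3,suppress=True)
crop('scene0',200,130,360,310,5,'c1'); crop('side0',200,130,360,290,5,'c2')
d=load('scene0')
for n,u,v in [('plate BL',267,297),('BR',320,298),('TR',319,224),('TL',272,223),('rack',268,165),('box top front',232,165),('box nearest',240,220),('bench',300,330),('rail',205,240),('turq',240,342)]:
    print(n,px(d,u,v))
P=cloud(d)
m=(P[...,2]>0.03)&(P[...,0]>0.3)&(P[...,0]<0.9)&(np.abs(P[...,1])<0.7)
Q=P[m]
# coarse height map
for y in np.arange(0.4,-0.6,-0.04):
    print('%5.2f'%y,' '.join('%3d'%(1000*max([0]+list(Q[(abs(Q[:,0]-x)<.02)&(abs(Q[:,1]-y)<.02)][:,2]))) for x in np.arange(0.3,0.9,0.04)))
E
```

```text
plate BL [ 0.521 -0.377  0.013]
BR [ 0.675 -0.378  0.013]
TR [ 0.688 -0.073 -0.   ]
TL [ 0.525 -0.083  0.013]
rack [0.498 0.234 0.011]
box top front [0.394 0.001 0.198]
box nearest [ 0.418 -0.096  0.039]
bench [ 0.616 -0.474  0.001]
rail [ 0.319 -0.205  0.061]
turq [ 0.456 -0.522  0.022]
 0.40  71   0   0   0   0   0   0   0   0  94   0   0  34  30   0   0
 0.36  71   0   0   0   0   0   0   0   0  93   0   0   0   0   0   0
 0.32  71   0   0   0  46  47  42   0   0  81  63   0   0   0   0   0
 0.28  69   0   0   0  48  46  43   0   0  59  63   0   0   0   0   0
 0.24  70   0   0   0   0   0   0   0   0  46  64  47   0   0   0   0
 0.20  70   0   0   0  49   0  46   0   0  50  68  49   0   0   0   0
 0.16  71   0   0   0  46  47  47   0   0  48  48  46   0   0   0   0
 0.12  71   0   0   0   0   0   0   0   0   0  41  40   0   0   0   0
 0.08  71   0   0   0   0   0   0   0   0   0  41  43   0   0   0   0
 0.04 275 277 265 205 199   0   0   0   0   0  42  38   0   0   0   0
 0.00  71 217 261 203 200   0   0   0   0   0   0   0   0   0   0  30
-0.04  70 202 203 203 165   0   0   0   0
[... 238 characters left out ...]

-0.20  71  75   0   0   0   0 115  82  53  52   0   0   0   0   0   0
-0.24  71   0   0   0   0   0 114  69  50  54   0   0   0   0   0   0
-0.28  71   0   0   0   0   0  68  67  45  47   0  37  39  38  36   0
-0.32  72   0   0   0   0   0   0   0  41  43   0  39  37  33  37   0
-0.36  70   0   0   0   0   0   0   0  45  45   0  38  37  39  39   0
-0.40  71   0   0   0   0   0   0   0  43  42   0   0  39  37   0   0
-0.44  69   0   0   0   0   0   0   0   0   0   0   0   0   0   0   0
-0.48  69   0   0   0   0   0   0   0   0   0   0   0   0   0   0   0
-0.52  71   0  31   0   0   0   0   0   0   0   0   0   0   0   0   0
-0.56  71   0   0   0   0   0   0  35  38  73  69  33   0   0   0   0
```

View pics/c1.png

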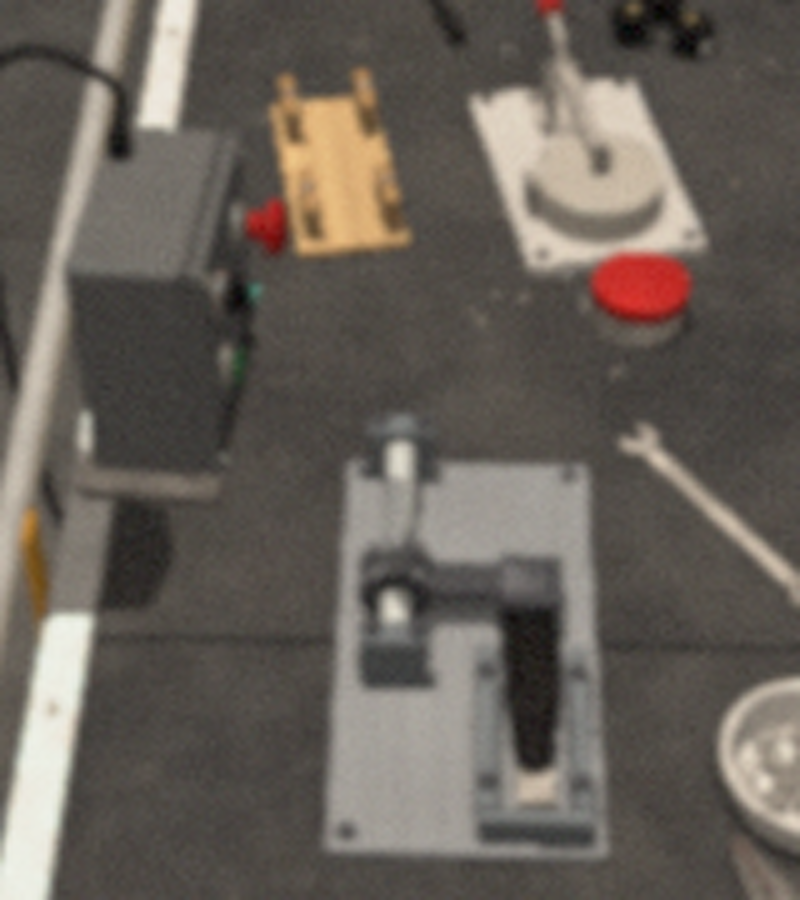

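View pics/c2.png

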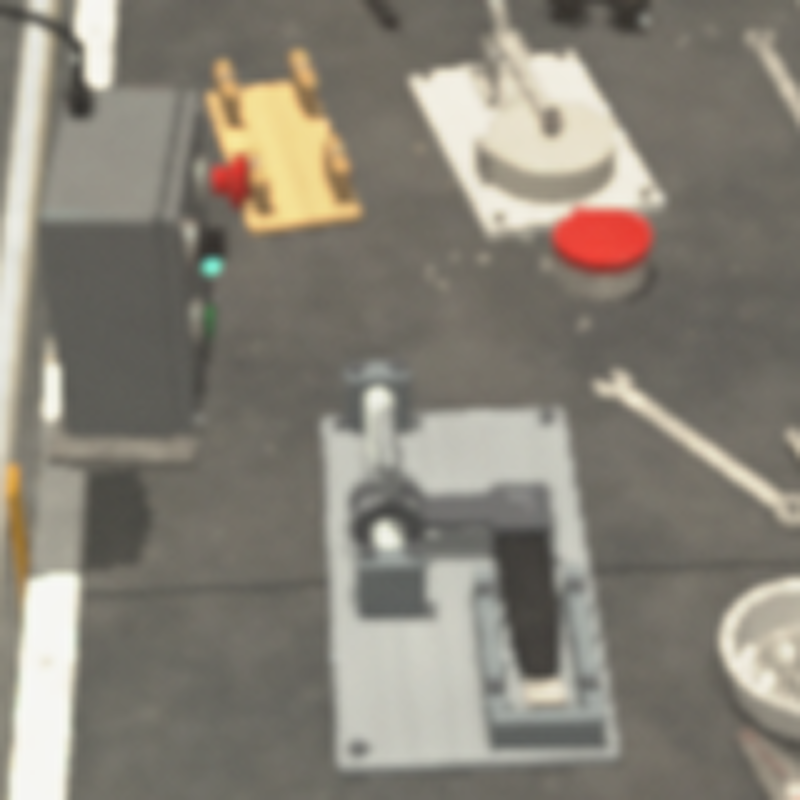

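Emit:
send_rows(
  series=[
    [0, 0, -0.02, 0, 0, 0.12, 0],
    [0, 0, -0.02, 0, 0, 0.12, 0],
    [0, 0, -0.02, 0, 0, 0.12, 0],
    [0, 0, -0.02, 0, 0, 0.12, 0],
    [0, 0, -0.02, 0, 0, 0.12, 0],
  ],
)

```text
time: 0.57
tool_pos: [0.161, -0.4994, 0.3274]
tool_rot: [-3.141, 0.0, -0.294]
contact_force: [-0.1, -0.6, -0.8]
opening: 0.092
```

Emit:
send_rows(
  series=[
    [0, 0, 0, 0, 0, 0.12, 0],
    [0, 0, 0, 0, 0, 0.12, 0],
    [0, 0, 0, 0, 0, 0.12, 0],
    [0, 0, 0, 0, 0, 0.12, 0],
    [0, 0, 0, 0, 0, 0.12, 0],
  ],
)

```text
time: 0.98
tool_pos: [0.1611, -0.4995, 0.3264]
tool_rot: [-3.141, 0.001, -0.894]
contact_force: [-0.3, 0.1, 0.0]
opening: 0.0917
```

Emit:
send_rows(
  series=[
    [0, 0, 0, 0, 0, 0.12, 0],
    [0, 0, 0, 0, 0, 0.12, 0],
    [0, 0, 0, 0, 0, 0.12, 0],
    [0, 0, 0, 0, 0, 0.12, 0],
    [0, 0, 0, 0, 0, 0.12, 0],
  ],
)

```text
time: 1.4
tool_pos: [0.1611, -0.4995, 0.3264]
tool_rot: [3.142, 0.001, -1.494]
contact_force: [-0.3, -0.2, -0.8]
opening: 0.0918
```

Emit:
send_rows(
  series=[
    [-0.027, -0.031, 0, 0, 0, 0, 0],
    [-0.027, -0.031, 0, 0, 0, 0, 0],
    [-0.027, -0.031, 0, 0, 0, 0, 0],
    [-0.027, -0.031, 0, 0, 0, 0, 0],
    [-0.027, -0.031, 0, 0, 0, 0, 0],
  ],
)

```text
time: 1.82
tool_pos: [0.3052, -0.3507, 0.3265]
tool_rot: [3.141, 0.0, -1.489]
contact_force: [0.0, -0.2, -0.2]
opening: 0.092
```

Emit:
send_rows(
  series=[
    [-0.027, -0.031, 0, 0, 0, 0, 0],
    [-0.027, -0.031, 0, 0, 0, 0, 0],
    [-0.027, -0.031, 0, 0, 0, 0, 0],
    [-0.027, -0.031, 0, 0, 0, 0, 0],
    [-0.027, -0.031, 0, 0, 0, 0, 0],
  ],
)

```text
time: 2.23
tool_pos: [0.4487, -0.2032, 0.3267]
tool_rot: [3.141, -0.0, -1.488]
contact_force: [0.9, -1.0, 0.6]
opening: 0.092
```

Emit:
send_rows(
  series=[
    [-0.027, -0.031, 0, 0, 0, 0, 0],
    [-0.027, -0.031, 0, 0, 0, 0, 0],
    [-0.027, -0.031, 0, 0, 0, 0, 0],
    [-0.027, -0.031, 0, 0, 0, 0, 0],
    [0, 0, 0, 0, 0, 0, 0],
  ],
)

```text
time: 2.65
tool_pos: [0.5657, -0.0816, 0.3252]
tool_rot: [-3.141, 0.003, -1.482]
contact_force: [-1.2, -0.3, -1.2]
opening: 0.0918
```

```bash
python3 - <<'E'
from h import *
np.set_printoptions(precision=4,suppress=True)
print(observe());snap('wrist','w1');snap('side','s1')
E
```

```text
{'time': 2.65, 'qpos': array([-0.2789,  0.3793,  1.2002,  0.0027,  1.563 ,  2.774 ]), 'qvel': array([-0.0853, -0.0423,  0.0698, -0.0559, -0.0015, -0.0933]), 'joint_efforts': array([  2.2743, -46.3617, -28.4567,   0.1637,  -0.1153,   0.8418]), 'tool_pos': array([ 0.5657, -0.0816,  0.3252]), 'tool_rot': array([-3.1414,  0.0028, -1.4822]), 'contact_force': array([-1.2156, -0.348 , -1.174 ]), 'torque': array([0.1116, 0.0256, 0.026 ]), 'opening': 0.09182780256955417}
```

View pics/w1.png

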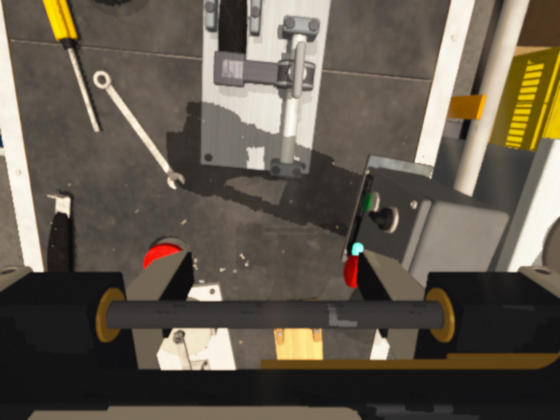

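View pics/s1.png

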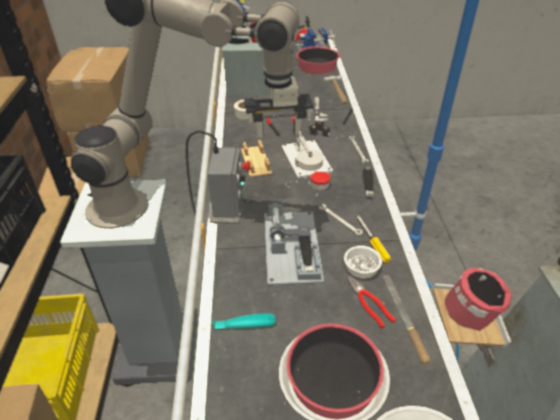

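w1 shows the wing at px (299,70), the foot at (231,70), the collar at (300,75) and the far shaft block at (287,168). I'm moving 0.11 m toward -y to centre the fixture and get a second view.

Emit:
send_rows(
  series=[
    [0.035, 0, 0, 0, 0, 0, 0],
    [0.035, 0, 0, 0, 0, 0, 0],
    [0.035, 0, 0, 0, 0, 0, 0],
    [0, 0, 0, 0, 0, 0, 0],
    [0, 0, 0, 0, 0, 0, 0],
  ],
)

```text
time: 3.17
tool_pos: [0.5698, -0.1947, 0.3262]
tool_rot: [3.14, 0.0, -1.493]
contact_force: [-0.1, 1.3, -0.3]
opening: 0.0913
```

```bash
python3 - <<'E'
from h import *
np.set_printoptions(precision=4,suppress=True)
print(observe()['tool_pos'],observe()['qvel']);snap('wrist','w2')
crop('w2',170,0,350,250,2.4,'w2c')
crop('w2',240,60,340,180,5,'w2d')
crop('w1',200,0,340,190,3.2,'w1c')
E
```

```text
[ 0.5698 -0.1947  0.3262] [ 0.0488 -0.0223  0.0153  0.0139  0.0024  0.0133]
```

View pics/w2.png

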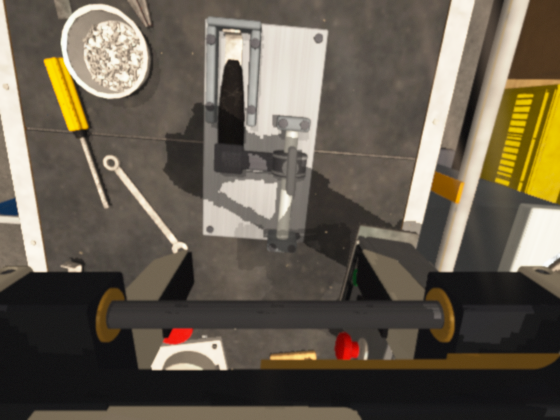

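View pics/w2c.png

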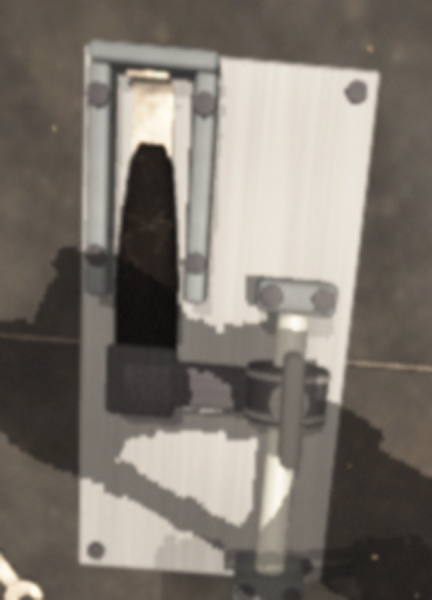

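View pics/w1c.png

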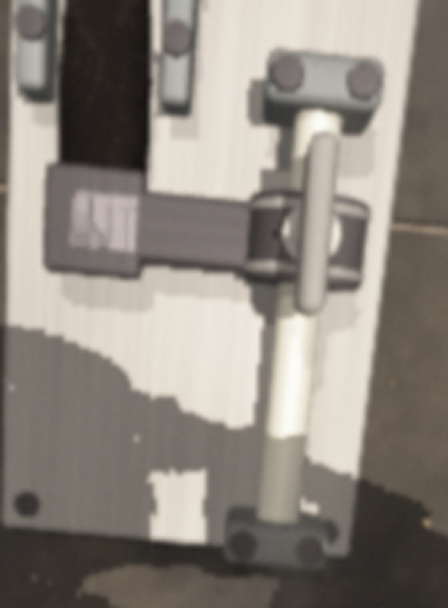

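```bash
python3 - <<'E'
from h import *
np.set_printoptions(precision=4,suppress=True)
d=load('w2');d1=load('w1')
c=lambda a,b:(170+a/2.4,b/2.4)
c1=lambda a,b:(200+a/3.2,b/3.2)
TR=px(d,*c(378,72),H=.012);BL=px(d,*c(79,562),H=.012);BR=px(d,*c(318,578),H=.012)
print('corners',TR,BL,BR, 'depth',px(d,*c(360,85)),px(d,*c(90,550)))
e=BR-TR;print('len',np.linalg.norm(e),'diag',np.linalg.norm(BL-TR),'yaw from TR-BR',np.degrees(np.arctan2(-e[0],e[1])))
# screw holes
for n,(a,b) in dict(hTR=(356,92),hBL=(96,550)).items(): print(n,px(d,*c(a,b),H=.012))
# wing ends
for n,dd,cc,A,B in [('w2',d,c,(293,352),(288,466)),('w1',d1,c1,(325,135),(308,310))]:
    a=px(dd,*cc(*A),H=.110);b=px(dd,*cc(*B),H=.110)
    print(n,a,b,'len',np.linalg.norm(b-a),'mid',(a+b)/2,'yaw',np.degrees(np.arctan2(-(b-a)[0],(b-a)[1])),'depthmid',px(dd,*cc((A[0]+B[0])/2,(A[1]+B[1])/2)))
# cloud wing
for dd in (d,d1):
    P=cloud(dd).reshape(-1,3);m=(P[:,2]>.085)&(P[:,2]<.14)&(P[:,0]>.5)&(P[:,0]<.63)&(P[:,1]>-.32)&(P[:,1]<-.1)
    Q=P[m];print(m.sum(),Q.min(0),Q.max(0),np.median(Q,0)); r=cv2.minAreaRect((Q[:,:2]*1000).astype(np.float32));print(r)
    m=(P[:,2]>.008)&(P[:,2]<.018)&(P[:,0]>.48)&(P[:,0]<.72)&(P[:,1]>-.42)&(P[:,1]<-.04)
    r=cv2.minAreaRect((P[m][:,:2]*1000).astype(np.float32));print('plate',r)
E
```

```text
corners [ 0.5122 -0.3825  0.012 ] [ 0.6754 -0.077   0.012 ] [ 0.5137 -0.0775  0.012 ] depth [ 0.5218 -0.3747  0.0152] [ 0.6675 -0.0875  0.0151]
len 0.3050445566679183 diag 0.34640358946333616 yaw from TR-BR -0.2841011814072751
hTR [ 0.5232 -0.3718  0.012 ]
hBL [ 0.6641 -0.0865  0.012 ]
w2 [ 0.5513 -0.2375  0.11  ] [ 0.5484 -0.18    0.11  ] len 0.05756961410100259 mid [ 0.5498 -0.2088  0.11  ] yaw 2.8285409707902187 depthmid [ 0.55   -0.2099  0.1124]
w1 [ 0.5494 -0.2337  0.11  ] [ 0.5491 -0.179   0.11  ] len 0.05468935632669038 mid [ 0.5493 -0.2064  0.11  ] yaw 0.3434381776511886 depthmid [ 0.5494 -0.2069  0.1116]
431 [ 0.5443 -0.2357  0.0854] [ 0.5553 -0.1787  0.1139] [ 0.5505 -0.2091  0.1111]
((549.686767578125, -207.2299346923828), (10.138862609863281, 56.997371673583984), 1.319835901260376)
plate ((594.4884033203125, -229.25375366210938), (309.8255920410156, 165.23828125), 89.68225860595703)
563 [ 0.5441 -0.2349  0.0852] [ 0.5551 -0.1778  0.1141] [ 0.5502 -0.2071  0.1109]
((549.5285034179688, -206.36477661132812), (10.091880798339844, 57.08769226074219), 1.335357427597046)
plate ((614.8634033203125, -178.16323852539062), (251.64474487304688, 205.48219299316406), 89.7077865600586)
```

```bash
python3 - <<'E'
from h import *
np.set_printoptions(precision=3,suppress=True)
for fn in ('w1','w2','scene0','side0'):
    P=cloud(load(fn)).reshape(-1,3)
    m=(P[:,2]>.10)&(P[:,2]<.3)&(P[:,0]>.40)&(P[:,0]<.53)&(P[:,1]>-.2)&(P[:,1]<.1)
    Q=P[m]
    for y in np.arange(-.16,.06,.02):
        k=Q[abs(Q[:,1]-y)<.01]
        if len(k): print(fn,'%.2f'%y,len(k),k.max(0))
E
```

```text
w1 -0.10 836 [ 0.432 -0.09   0.201]
w1 -0.08 1374 [ 0.442 -0.07   0.202]
w1 -0.06 1464 [ 0.455 -0.05   0.202]
w1 -0.04 1122 [ 0.444 -0.03   0.202]
w1 -0.02 784 [ 0.465 -0.01   0.202]
w1 -0.00 336 [0.474 0.01  0.202]
w1 0.02 139 [0.474 0.028 0.17 ]
w2 -0.06 33 [ 0.455 -0.058  0.151]
w2 -0.04 121 [ 0.434 -0.03   0.2  ]
w2 -0.02 364 [ 0.466 -0.01   0.201]
w2 -0.00 777 [0.473 0.01  0.188]
w2 0.02 218 [0.474 0.029 0.169]
w2 0.04 20 [0.44  0.049 0.14 ]
scene0 -0.10 227 [ 0.43  -0.09   0.203]
scene0 -0.08 98 [ 0.444 -0.07   0.203]
scene0 -0.06 114 [ 0.458 -0.051  0.205]
scene0 -0.04 60 [ 0.438 -0.03   0.203]
scene0 -0.02 77 [ 0.468 -0.01   0.204]
scene0 -0.00 137 [0.475 0.01  0.204]
scene0 0.02 79 [0.476 0.029 0.203]
scene0 0.04 68 [0.443 0.05  0.205]
side0 -0.10 205 [ 0.428 -0.09   0.205]
side0 -0.08 70 [ 0.439 -0.07   0.205]
side0 -0.06 98 [ 0.451 -0.051  0.207]
side0 -0.04 45 [ 0.432 -0.03   0.205]
side0 -0.02 53 [ 0.468 -0.01   0.208]
side0 -0.00 117 [0.468 0.01  0.204]
side0 0.02 62 [0.465 0.03  0.204]
side0 0.04 43 [0.44  0.049 0.203]
```

Emit:
send_rows(
  series=[
    [0.006, 0.01, 0.03, 0, 0, 0.03, 0],
    [0.006, 0.01, 0.03, 0, 0, 0.025, 0],
    [0, 0, 0.03, 0, 0, 0, 0],
    [0, 0, 0.03, 0, 0, 0, 0],
    [0, 0, 0, 0, 0, 0, 0],
  ],
)

```text
time: 3.63
tool_pos: [0.5485, -0.2029, 0.2014]
tool_rot: [3.132, 0.005, -1.543]
contact_force: [-0.9, 0.9, -1.2]
opening: 0.0918
```

Emit:
send_rows(
  series=[
    [0, 0, 0, 0, 0, 0, 0],
    [0, 0, 0, 0, 0, 0, 0],
    [0, 0, 0, 0, 0, 0, 0],
  ],
)

```text
time: 3.88
tool_pos: [0.5531, -0.2053, 0.2094]
tool_rot: [-3.138, -0.002, -1.543]
contact_force: [-0.0, -0.2, -0.4]
opening: 0.0918
```

Emit:
send_rows(
  series=[
    [0.0015, 0.0035, 0.03, 0, 0, 0.005, 0],
    [0, 0, 0.03, 0, 0, 0, 0],
    [0, 0, 0.03, 0, 0, 0, 0],
    [0, 0, 0.02, 0, 0, 0, 0],
    [0, 0, 0, 0, 0, 0, 0],
  ],
)

```text
time: 4.3
tool_pos: [0.547, -0.2059, 0.0941]
tool_rot: [3.137, 0.003, -1.548]
contact_force: [-0.9, 0.8, -0.2]
opening: 0.0919
```

Emit:
send_rows(
  series=[
    [0, 0, 0.01, 0, 0, 0, 0],
    [0, 0, 0.007, 0, 0, 0, 0],
    [0, 0, 0, 0, 0, 0, 0],
    [0, 0, 0, 0, 0, 0, 0],
  ],
)

```text
time: 4.63
tool_pos: [0.549, -0.207, 0.0807]
tool_rot: [-3.14, -0.001, -1.548]
contact_force: [-0.0, -0.2, -0.1]
opening: 0.0918
```

```bash
python3 - <<'E'
from h import *
np.set_printoptions(precision=4,suppress=True)
o=observe();print(o['tool_pos'],o['qpos']);snap('wrist','w3')
E
```

```text
[ 0.549  -0.207   0.0807] [-0.4911  0.5988  1.5361 -0.0001  1.005   2.6279]
```

View pics/w3.png

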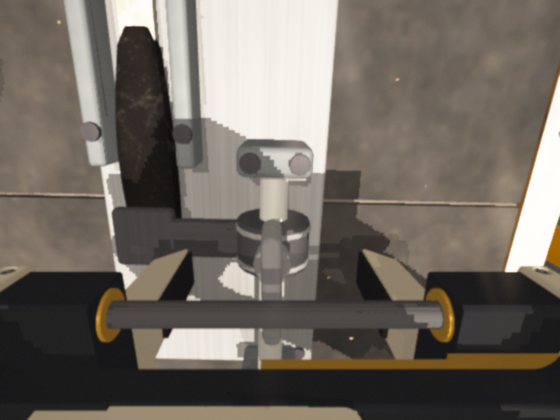

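The wing, around px (270,290), is midway between the fingers. Closing on it.

Emit:
send_rows(
  series=[
    [0, 0, 0, 0, 0, 0, 1],
    [0, 0, 0, 0, 0, 0, 1],
    [0, 0, 0, 0, 0, 0, 1],
    [0, 0, 0, 0, 0, 0, 1],
    [0, 0, 0, 0, 0, 0, 1],
  ],
  newtons=50,
)

```text
time: 5.1
tool_pos: [0.5485, -0.2068, 0.0799]
tool_rot: [-3.141, -0.0, -1.548]
contact_force: [0.3, -0.3, 0.6]
opening: 0.0633
```

Emit:
send_rows(
  series=[
    [0, 0, 0, 0, 0, 0, 1],
    [0, 0, 0, 0, 0, 0, 1],
    [0, 0, 0, 0, 0, 0, 1],
    [0, 0, 0, 0, 0, 0, 1],
  ],
)

```text
time: 5.43
tool_pos: [0.5485, -0.2068, 0.0797]
tool_rot: [3.142, -0.0, -1.548]
contact_force: [0.2, 0.0, -0.1]
opening: 0.0365
```

Emit:
send_rows(
  series=[
    [0, 0, 0, 0, 0, 0, 1],
    [0, 0, 0, 0, 0, 0, 1],
    [0, 0, 0, 0, 0, 0, 1],
    [0, 0, 0, 0, 0, 0, 1],
    [0, 0, 0, 0, 0, 0, 1],
  ],
)

```text
time: 5.85
tool_pos: [0.5505, -0.2071, 0.0804]
tool_rot: [-3.137, -0.001, -1.548]
contact_force: [8.4, 0.7, -0.4]
opening: 0.01
```

Emit:
send_rows(
  series=[
    [0, 0, 0, 0, 0, -0.06, 1],
    [0, 0, 0, 0, 0, -0.06, 1],
    [0, 0, 0, 0, 0, -0.06, 1],
    [0, 0, 0, 0, 0, -0.06, 1],
    [0, 0, 0, 0, 0, -0.06, 1],
  ],
)

```text
time: 6.27
tool_pos: [0.5504, -0.2071, 0.0804]
tool_rot: [-3.138, -0.003, -1.246]
contact_force: [5.9, 0.5, -0.4]
opening: 0.0101
```

Emit:
send_rows(
  series=[
    [0, 0, 0, 0, 0, -0.08, 1],
    [0, 0, 0, 0, 0, -0.08, 1],
    [0, 0, 0, 0, 0, -0.08, 1],
    [0, 0, 0, 0, 0, -0.08, 1],
    [0, 0, 0, 0, 0, -0.08, 1],
  ],
)

```text
time: 6.68
tool_pos: [0.5502, -0.2072, 0.0804]
tool_rot: [-3.139, -0.004, -0.845]
contact_force: [6.0, -1.1, 0.7]
opening: 0.01
```

Emit:
send_rows(
  series=[
    [0, 0, 0, 0, 0, -0.08, 1],
    [0, 0, 0, 0, 0, -0.08, 1],
    [0, 0, 0, 0, 0, -0.08, 1],
    [0, 0, 0, 0, 0, -0.08, 1],
    [0, 0, 0, 0, 0, -0.08, 1],
  ],
)

```text
time: 7.1
tool_pos: [0.55, -0.2074, 0.0804]
tool_rot: [-3.141, -0.004, -0.445]
contact_force: [5.3, -1.4, 0.8]
opening: 0.0097
```

Emit:
send_rows(
  series=[
    [0, 0, 0, 0, 0, -0.08, 1],
    [0, 0, 0, 0, 0, -0.08, 1],
    [0, 0, 0, 0, 0, -0.08, 1],
    [0, 0, 0, 0, 0, -0.08, 1],
    [0, 0, 0, 0, 0, -0.08, 1],
  ],
)

```text
time: 7.52
tool_pos: [0.5499, -0.2075, 0.0804]
tool_rot: [3.14, -0.004, -0.045]
contact_force: [4.1, -2.1, 1.3]
opening: 0.0098
```

Emit:
send_rows(
  series=[
    [0, 0, 0, 0, 0, -0.05, 1],
    [0, 0, 0, 0, 0, 0, 1],
    [0, 0, 0, 0, 0, 0, 1],
    [0, 0, 0, 0, 0, 0, 1],
    [0, 0, 0, 0, 0, 0, 1],
  ],
)

```text
time: 7.93
tool_pos: [0.5499, -0.2074, 0.0804]
tool_rot: [3.14, -0.003, -0.0]
contact_force: [5.6, -1.9, 1.1]
opening: 0.0101
```

```bash
python3 - <<'E'
from h import *
np.set_printoptions(precision=4,suppress=True)
o=observe();print(o);snap('wrist','w4')
E
```

```text
{'time': 7.9333, 'qpos': array([-0.4911,  0.5996,  1.5356,  0.0002,  1.0026,  1.0796]), 'qvel': array([ 0.0002, -0.0015, -0.0014,  0.0003,  0.0012,  0.0003]), 'joint_efforts': array([ -0.1118, -51.1022, -17.6954,  -0.3193,   1.4999,  -0.1453]), 'tool_pos': array([ 0.5499, -0.2074,  0.0804]), 'tool_rot': array([ 3.14  , -0.0034, -0.0001]), 'contact_force': array([ 5.6106, -1.853 ,  1.1347]), 'torque': array([-0.1906, -0.781 , -0.1007]), 'opening': 0.010076478972228384}
```

View pics/w4.png

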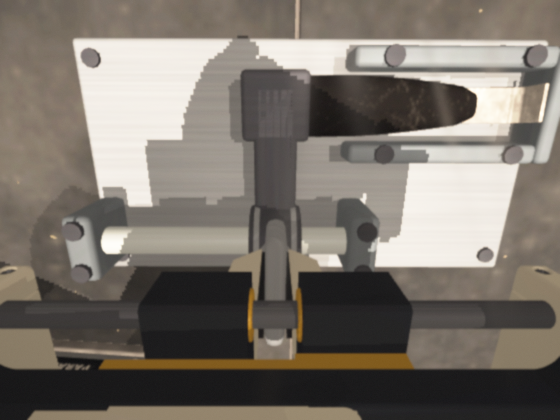

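The wing at px (275,280) now stands across the shaft, a turn of about 1.57 rad. Sliding the collar to +y.

Emit:
send_rows(
  series=[
    [0, -0.014, 0, 0, 0, 0, 1],
    [0, -0.015, 0, 0, 0, 0, 1],
    [0, -0.015, 0, 0, 0, 0, 1],
    [0, -0.015, 0, 0, 0, 0, 1],
    [0, -0.012, 0, 0, 0, 0, 1],
  ],
)

```text
time: 8.4
tool_pos: [0.5502, -0.1356, 0.0804]
tool_rot: [3.14, -0.004, -0.0]
contact_force: [6.6, -1.2, -0.4]
opening: 0.0099
```

Emit:
send_rows(
  series=[
    [0, -0.005, 0, 0, 0, 0, 1],
    [0, -0.003, 0, 0, 0, 0, 1],
    [0, 0, 0, 0, 0, 0, 1],
    [0, 0, 0, 0, 0, 0, 1],
  ],
)

```text
time: 8.73
tool_pos: [0.5502, -0.1275, 0.0804]
tool_rot: [3.141, -0.004, 0.0]
contact_force: [6.0, 0.5, 0.1]
opening: 0.0098
```

Emit:
send_rows(
  series=[
    [0, -0.002, 0, 0, 0, 0, 1],
    [0, -0.001, 0, 0, 0, 0, 1],
    [0, 0, 0, 0, 0, 0, 1],
  ],
)

```text
time: 8.98
tool_pos: [0.5502, -0.1262, 0.0804]
tool_rot: [3.139, -0.004, 0.0]
contact_force: [6.7, -4.7, -0.0]
opening: 0.01
```

```bash
python3 - <<'E'
from h import *
np.set_printoptions(precision=4,suppress=True)
o=observe();print(o['tool_pos'],o['contact_force']);snap('wrist','w5')
E
```

```text
[ 0.5502 -0.1262  0.0804] [ 6.7007 -4.7472 -0.0243]
```

View pics/w5.png

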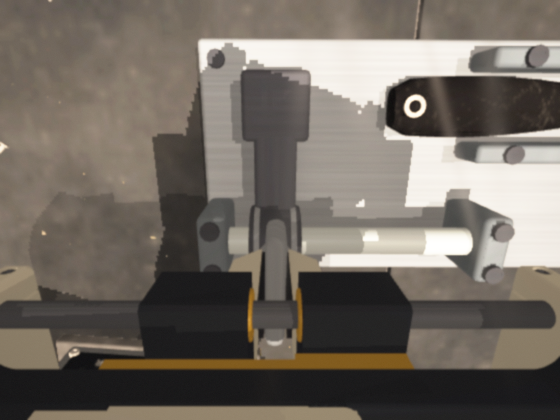

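The collar is against its stop: force -4.7 N, tool travel 81 mm. The handle's thick end is bare at px (390,106). Opening and rising.

Emit:
send_rows(
  series=[
    [0, 0, 0, 0, 0, 0, 0.5],
    [0, 0, 0, 0, 0, 0, 0.5],
    [0, 0, 0, 0, 0, 0, 0.5],
    [0, 0, 0, 0, 0, 0, 0.5],
    [0, 0, -0.02, 0, 0, 0, 0.5],
  ],
)

```text
time: 9.45
tool_pos: [0.5456, -0.1237, 0.0965]
tool_rot: [-3.139, 0.008, 0.002]
contact_force: [-1.4, 0.9, -0.6]
opening: 0.0386
```

Emit:
send_rows(
  series=[
    [0.01, 0, -0.03, 0, 0, 0, 0],
    [0.01, 0, -0.04, 0, 0, -0.12, 0],
    [0, 0, -0.04, 0, 0, -0.12, 0],
    [0, 0, -0.04, 0, 0, -0.12, 0],
    [0, 0, -0.04, 0, 0, -0.12, 0],
  ],
)

```text
time: 9.87
tool_pos: [0.5672, -0.1243, 0.2909]
tool_rot: [-3.14, 0.002, 0.487]
contact_force: [0.8, -0.1, 0.5]
opening: 0.072
```

Emit:
send_rows(
  series=[
    [0, 0, 0, 0, 0, -0.12, 0],
    [0, 0, 0, 0, 0, -0.12, 0],
    [0, 0, 0, 0, 0, -0.12, 0],
    [0, 0, 0, 0, 0, -0.12, 0],
    [0, 0, 0, 0, 0, -0.12, 0],
  ],
)

```text
time: 10.28
tool_pos: [0.5674, -0.1245, 0.2889]
tool_rot: [-3.139, 0.001, 1.087]
contact_force: [0.1, -0.2, -0.4]
opening: 0.0919
```

Emit:
send_rows(
  series=[
    [0, 0, 0, 0, 0, -0.12, 0],
    [0, 0, 0, 0, 0, -0.12, 0],
    [0, 0, 0, 0, 0, -0.12, 0],
    [0, 0, 0, 0, 0, -0.12, 0],
    [0, 0, 0, 0, 0, 0, 0],
  ],
)

```text
time: 10.7
tool_pos: [0.5675, -0.1245, 0.2889]
tool_rot: [-3.139, -0.0, 1.566]
contact_force: [0.4, -0.0, -0.5]
opening: 0.0918
```

```bash
python3 - <<'E'
from h import *
np.set_printoptions(precision=4,suppress=True)
o=observe();print(o['tool_pos'],o['tool_rot'],o['qpos']);snap('wrist','w6');snap('scene','sc6')
crop('sc6',230,120,370,310,4,'sc6c')
E
```

```text
[ 0.5675 -0.1245  0.2889] [-3.1388 -0.0005  1.5657] [-0.3476  0.4123  1.2467 -0.0005  1.4854 -0.3425]
```

View pics/w6.png

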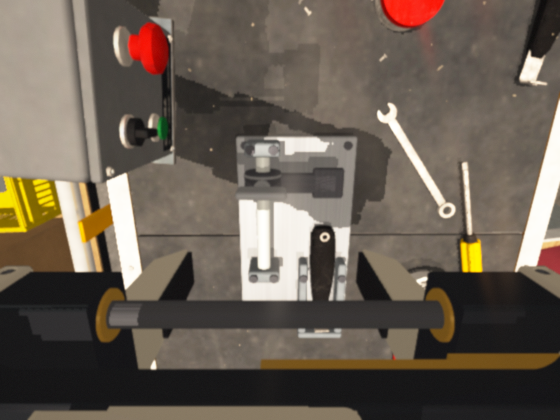

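View pics/sc6c.png

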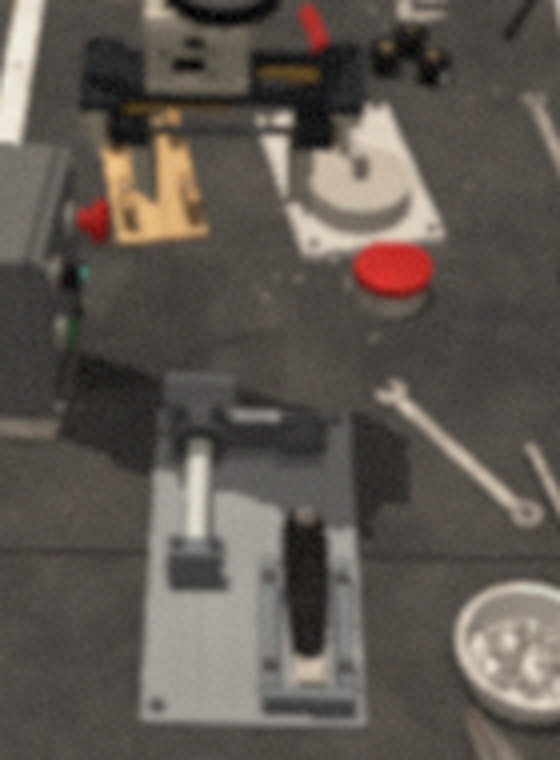

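```bash
python3 - <<'E'
from h import *
np.set_printoptions(precision=4,suppress=True)
for fn in ('w6','w5','sc6'):
    d=load(fn);P=cloud(d);C=d['color'].astype(int).sum(-1)
    m=(P[...,2]>.022)&(P[...,2]<.055)&(P[...,0]>.60)&(P[...,0]<.67)&(P[...,1]>-.36)&(P[...,1]<-.155)
    Q=P[m]
    for y in np.arange(-.25,-.16,.01):
        k=Q[abs(Q[:,1]-y)<.005]
        if len(k)>5: print(fn,'%.3f'%y,len(k),k[:,0].min(),k[:,0].max(),np.median(k[:,2]),k[:,1].max())
# foot and wing after sliding
P=cloud(load('w6')).reshape(-1,3)
m=(P[:,2]>.085)&(P[:,2]<.14)&(P[:,0]>.5)&(P[:,0]<.63)&(P[:,1]>-.32)&(P[:,1]<-.05)
print(cv2.minAreaRect((P[m][:,:2]*1000).astype(np.float32)))
E
python3 -c "
from h import *
crop('w6',230,125,370,340,2.8,'w6c')"
```

```text
w6 -0.250 242 0.6003640276345138 0.6666276462735607 0.035024492086482145 -0.24504568454049527
w6 -0.240 160 0.6159782393528102 0.6509982783060021 0.03491357944056653 -0.23506653491111382
w6 -0.230 163 0.6157265656293951 0.6505746533973529 0.0345178139035322 -0.22501649540870103
w6 -0.220 170 0.6158354836388822 0.6498701812722176 0.03383441019447833 -0.21505056448251497
w6 -0.210 175 0.6167998850435146 0.6502537626976472 0.032065940690388595 -0.2050401945382415
w6 -0.200 81 0.6200150148567459 0.6474788534489011 0.028286701901951206 -0.2012296026432426
w5 -0.250 1738 0.600393583038982 0.667321121689307 0.03490434690985787 -0.24500079292013094
w5 -0.240 1034 0.6158160777211312 0.6531917212986071 0.034997938338581086 -0.2350139133365741
w5 -0.230 1004 0.6157418578890334 0.6523435031638648 0.03457972233624794 -0.225009843123566
w5 -0.220 981 0.6164233419383376 0.6526921712496869 0.03387397290834698 -0.21500403203927623
w5 -0.210 1019 0.6164083691194501 0.651553682134923 0.03251110262867005 -0.20500780957042855
w5 -0.200 478 0.6202483566616664 0.6480052561710956 0.028932758129578587 -0.20068748648695617
sc6 -0.250 38 0.6147949984283693 0.6640300453462876 0.03544810731806547 -0.24505475974949176
sc6 -0.240 22 0.6212722138810072 0.6559069592850867 0.035180345097693466 -0.23547516369248023
sc6 -0.230 30 0.6213905007071676 0.6561803614706542 0.03493635648428384 -0.22517153732479211
sc6 -0.220 24 0.6215918047478712 0.6534958728266973 0.032987352591507924 -0.21541159962827372
sc6 -0.210 19 0.6249023876325988 0.6538218722055253 0.03343104004194808 -0.20581866208689303
((549.917724609375, -131.62008666992188), (10.626744270324707, 56.89068603515625), 89.61006927490234)
```

View pics/w6c.png

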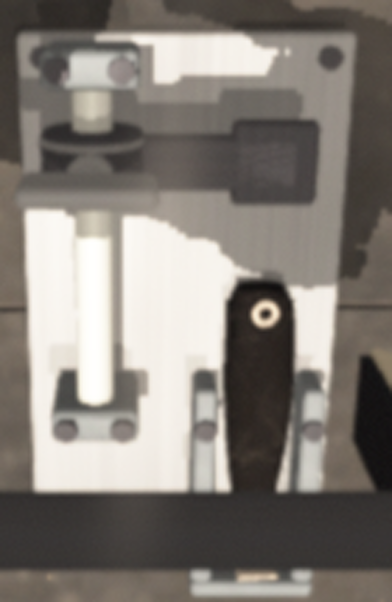

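```bash
python3 - <<'E'
from h import *
np.set_printoptions(precision=4,suppress=True)
d=load('w6');c=lambda a,b:(230+a/2.8,125+b/2.8)
print('plate end w6',px(d,*c(15,36),H=.012),px(d,*c(355,33),H=.012),'w1',px(load('w1'),203,234/1.0-70,H=.012))
for fn in ('w1','w2','w5','w6'):
    P=cloud(load(fn)).reshape(-1,3)
    # block tops z .055-.066 far block & near block
    for lo,hi in ((-.11,-.05),(-.29,-.24)):
        m=(abs(P[:,2]-.062)<.004)&(P[:,0]>.51)&(P[:,0]<.59)&(P[:,1]>lo)&(P[:,1]<hi)
        if m.sum()>20: q=P[m];print(fn,m.sum(),np.percentile(q,2,0),np.percentile(q,98,0))
    m=(abs(P[:,2]-.048)<.004)&(P[:,0]>.60)&(P[:,0]<.68)&(P[:,1]>-.25)&(P[:,1]<-.08)
    q=P[m];print(fn,'foot',np.percentile(q,2,0),np.percentile(q,98,0))
E
```

```text
plate end w6 [ 0.5124 -0.0764  0.012 ] [ 0.6762 -0.076   0.012 ] w1 [ 0.6721 -0.076   0.012 ]
w1 346 [ 0.5297 -0.0946  0.0586] [ 0.571  -0.078   0.0659]
w1 521 [ 0.5285 -0.2689  0.0583] [ 0.5699 -0.2524  0.0659]
w1 foot [ 0.6015 -0.2256  0.0454] [ 0.6528 -0.1879  0.0494]
w2 264 [ 0.5299 -0.0949  0.0586] [ 0.5711 -0.0791  0.0659]
w2 394 [ 0.5289 -0.2696  0.0587] [ 0.5701 -0.2525  0.0659]
w2 foot [ 0.6016 -0.226   0.0456] [ 0.6532 -0.1885  0.0496]
w5 1412 [ 0.5378 -0.0956  0.0584] [ 0.5714 -0.0787  0.0659]
w5 1748 [ 0.5305 -0.2684  0.0583] [ 0.5704 -0.2525  0.0659]
w5 foot [ 0.6017 -0.1447  0.0457] [ 0.6536 -0.1073  0.0492]
w6 442 [ 0.5288 -0.0957  0.0584] [ 0.5709 -0.0787  0.0659]
w6 316 [ 0.5277 -0.2683  0.0583] [ 0.5692 -0.2529  0.0658]
w6 foot [ 0.6019 -0.1517  0.0449] [ 0.6528 -0.113   0.0493]
```

The collar crept back about 6 mm while the fingers opened: the foot's centre went from y -0.126 to -0.132, so the collar is at about 0.0885. That still counts, but I'll nudge it back to the stop with the fingers against the wing.

Emit:
send_rows(
  series=[
    [-0.023, -0.009, 0.0, 0, 0, 0, 0.8],
    [-0.023, -0.0085, 0.03, 0, 0, 0, 0.8],
    [0, 0, 0.04, 0, 0, 0, 0.8],
    [0, 0, 0.04, 0, 0, 0, 0.8],
    [0, 0, 0.04, 0, 0, 0, 0.8],
  ],
)

```text
time: 11.22
tool_pos: [0.5498, -0.1709, 0.1384]
tool_rot: [3.141, 0.0, 1.557]
contact_force: [1.8, -0.3, -0.5]
opening: 0.0633
```

Emit:
send_rows(
  series=[
    [0, 0, 0.03, 0, 0, 0, 0.8],
    [0, 0, 0.019, 0, 0, 0, 0.8],
    [0, 0, 0, 0, 0, 0, 0.8],
    [0, 0, 0, 0, 0, 0, 0.8],
    [0, 0, 0, 0, 0, 0, 0.8],
  ],
)

```text
time: 11.63
tool_pos: [0.5513, -0.171, 0.0922]
tool_rot: [3.14, 0.001, 1.56]
contact_force: [-0.5, -0.8, -0.1]
opening: 0.0299
```

Emit:
send_rows(
  series=[
    [0.006, 0, 0, 0, 0, 0, 0.8],
    [0.006, 0, 0, 0, 0, 0, 0.8],
    [0.006, 0, 0, 0, 0, 0, 0.8],
    [0.006, 0, 0, 0, 0, 0, 0.8],
    [0, 0, 0, 0, 0, 0, 0.8],
  ],
)

```text
time: 12.05
tool_pos: [0.5508, -0.1452, 0.0913]
tool_rot: [3.141, 0.0, 1.563]
contact_force: [-0.9, 0.2, -0.6]
opening: 0.0179
```

Emit:
send_rows(
  series=[
    [0.002, 0, 0, 0, 0, 0, 0.8],
    [0.002, 0, 0, 0, 0, 0, 0.8],
    [0.001, 0, 0, 0, 0, 0, 0.8],
    [0, 0, 0, 0, 0, 0, 0.8],
  ],
)

```text
time: 12.38
tool_pos: [0.5508, -0.1422, 0.0909]
tool_rot: [3.141, 0.001, 1.562]
contact_force: [-1.3, -3.2, 1.6]
opening: 0.0187
```

```bash
python3 - <<'E'
from h import *
np.set_printoptions(precision=4,suppress=True)
d=snap('wrist','w7');P=cloud(d).reshape(-1,3)
m=(abs(P[:,2]-.048)<.004)&(P[:,0]>.60)&(P[:,0]<.68)&(P[:,1]>-.25)&(P[:,1]<-.08)
q=P[m];print('foot',np.percentile(q,2,0),np.percentile(q,98,0))
E
```

```text
foot [ 0.6015 -0.1442  0.0452] [ 0.6525 -0.107   0.0489]
```

View pics/w7.png

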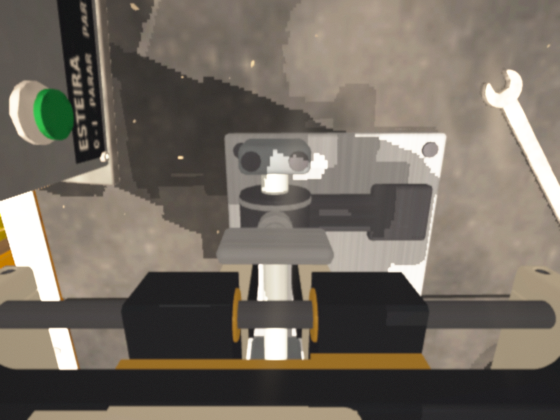

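The foot is centred at y -0.1256, so the collar is at its stop again. Next is the handle's bare end.

Emit:
send_rows(
  series=[
    [-0.015, 0, 0, 0, 0, 0, 0.8],
    [-0.015, 0, -0.02, 0, 0, 0, 0],
    [-0.01, 0, -0.035, 0, 0, 0, 0],
    [-0.01, 0.03, -0.01, 0, 0, 0, 0],
    [-0.01, 0.03, 0, 0, 0, 0, 0],
  ],
)

```text
time: 12.85
tool_pos: [0.6116, -0.2043, 0.1601]
tool_rot: [3.136, 0.002, 1.56]
contact_force: [0.4, 0.3, -0.6]
opening: 0.0406
```

Emit:
send_rows(
  series=[
    [-0.01, 0.02, 0, 0, 0, 0, 0],
    [-0.009, 0.003, 0, 0, 0, 0.002, 0],
    [0, 0, 0, 0, 0, 0, 0],
    [0, 0, 0, 0, 0, 0, 0],
  ],
)

```text
time: 13.18
tool_pos: [0.6318, -0.2218, 0.1546]
tool_rot: [-3.139, -0.001, 1.559]
contact_force: [-0.7, -0.2, -0.4]
opening: 0.0672
```

Emit:
send_rows(
  series=[
    [0, 0.001, 0.02, 0, 0, -0.005, 0],
    [0, 0, 0.025, 0, 0, 0, 0],
    [0, 0, 0.025, 0, 0, 0, 0],
    [0, 0, 0.02, 0, 0, 0, 0],
    [0, 0, 0, 0, 0, 0, 0],
  ],
)

```text
time: 13.6
tool_pos: [0.6301, -0.2195, 0.061]
tool_rot: [-3.133, -0.004, 1.565]
contact_force: [-0.6, 0.3, -1.1]
opening: 0.0914
```

Emit:
send_rows(
  series=[
    [0, 0, 0.02, 0, 0, 0, 0],
    [0, 0, 0.016, 0, 0, 0, 0],
    [0, 0, 0.01, 0, 0, 0, 0],
    [0, 0, 0, 0, 0, 0, 0],
    [0, 0, 0, 0, 0, 0, 0],
  ],
)

```text
time: 14.02
tool_pos: [0.6339, -0.2213, 0.0205]
tool_rot: [3.142, 0.0, 1.565]
contact_force: [0.0, -1.2, -0.1]
opening: 0.0915
```

```bash
python3 - <<'E'
from h import *
np.set_printoptions(precision=4,suppress=True)
d=snap('wrist','w8');o=observe();print(o['tool_pos'],o['opening'])
E
```

```text
[ 0.6344 -0.2215  0.0211] 0.09194854663591547
```

View pics/w8.png

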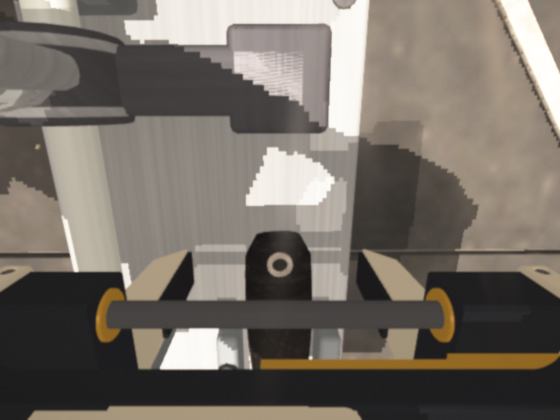

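The handle's thick end, at px (279,275), sits between the fingers. Lowering another 6 mm and gripping.

Emit:
send_rows(
  series=[
    [0, 0, 0.003, 0, 0, 0, 0.6],
    [0, 0, 0.002, 0, 0, 0, 0.6],
    [0, 0, 0, 0, 0, 0, 0.6],
    [0, 0, 0, 0, 0, 0, 0.6],
    [0, 0, 0, 0, 0, 0, 1],
  ],
  newtons=40,
)

```text
time: 14.48
tool_pos: [0.6341, -0.2214, 0.015]
tool_rot: [3.141, 0.0, 1.565]
contact_force: [0.4, -0.4, -1.6]
opening: 0.0639
```

Emit:
send_rows(
  series=[
    [0, 0, 0, 0, 0, 0, 1],
    [0, 0, 0, 0, 0, 0, 1],
    [0, 0, 0, 0, 0, 0, 1],
    [0, 0, 0, 0, 0, 0, 1],
    [0, 0, 0, 0, 0, 0, 1],
  ],
)

```text
time: 14.9
tool_pos: [0.6341, -0.2213, 0.0148]
tool_rot: [3.141, 0.0, 1.565]
contact_force: [-0.6, -0.0, 0.6]
opening: 0.035
```

Emit:
send_rows(
  series=[
    [0, 0, 0, 0, 0, 0, 1],
    [0, 0, 0, 0, 0, 0, 1],
  ],
)

```text
time: 15.07
tool_pos: [0.6341, -0.2213, 0.0148]
tool_rot: [3.141, 0.0, 1.565]
contact_force: [-0.1, 1.1, 0.4]
opening: 0.035
```

Gripped at 35 mm. Lifting.

Emit:
send_rows(
  series=[
    [0, 0, -0.01, 0, 0, 0, 1],
    [0, 0, -0.015, 0, 0, 0, 1],
    [0, 0, -0.02, 0, 0, 0, 1],
    [0, 0, -0.02, 0, 0, 0, 1],
    [0, 0, -0.02, 0, 0, 0, 1],
  ],
)

```text
time: 15.48
tool_pos: [0.6337, -0.2212, 0.1009]
tool_rot: [-3.141, -0.0, 1.565]
contact_force: [0.4, -0.2, -1.5]
opening: 0.0349
```

Emit:
send_rows(
  series=[
    [0, 0, -0.02, 0, 0, 0, 1],
    [0, 0, -0.025, 0, 0, 0, 1],
    [0, 0, -0.02, 0, 0, 0, 1],
    [0, 0, -0.01, 0, 0, 0, 1],
    [0, 0, 0, 0, 0, 0, 1],
  ],
)

```text
time: 15.9
tool_pos: [0.635, -0.2218, 0.178]
tool_rot: [3.137, 0.002, 1.565]
contact_force: [-0.0, -0.5, -1.6]
opening: 0.035
```

```bash
python3 - <<'E'
from h import *
np.set_printoptions(precision=4,suppress=True)
d=snap('wrist','w9');d=snap('side','s9');d=snap('scene','sc9');o=observe();print(o['tool_pos'],o['opening'],o['contact_force'])
crop('s9',200,120,360,300,4,'s9c')
E
```

```text
[ 0.6332 -0.2209  0.1731] 0.03470192060511266 [-0.1732 -1.2579 -1.7531]
```

View pics/w9.png

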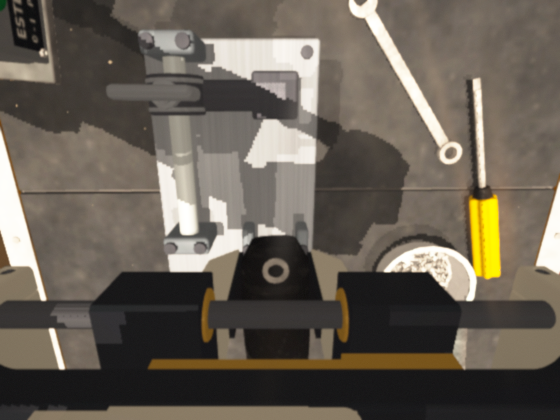

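View pics/s9c.png

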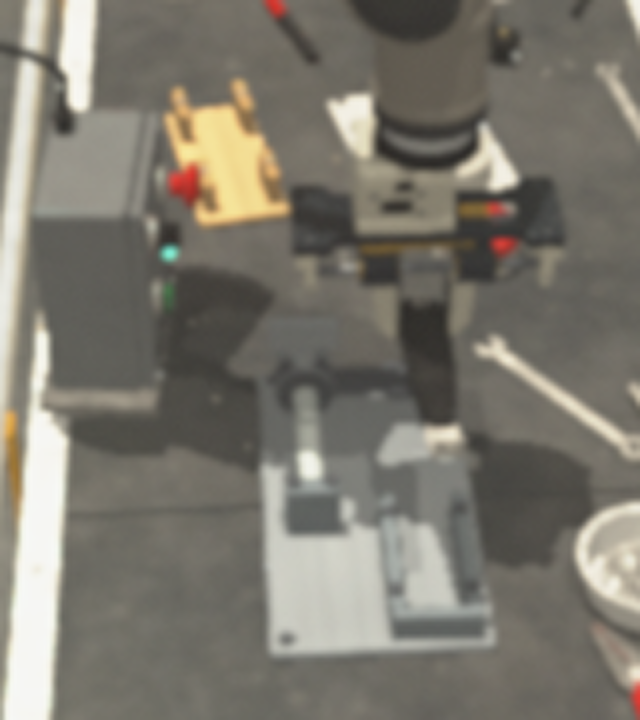

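```bash
python3 - <<'E'
from h import *
np.set_printoptions(precision=4,suppress=True)
for fn in('s9','sc9'):
    d=load(fn);P=cloud(d)
    m=(P[...,2]>.09)&(P[...,2]<.23)&(P[...,0]>.60)&(P[...,0]<.67)&(P[...,1]>-.42)&(P[...,1]<-.15)
    Q=P[m]
    for y in np.arange(-.40,-.19,.02):
        k=Q[abs(Q[:,1]-y)<.01]
        if len(k)>3: print(fn,'%.3f'%y,len(k),np.median(k[:,0]),np.percentile(k[:,2],[10,90]))
E
```

```text
s9 -0.380 6 0.6332356771588141 [0.1917 0.2018]
s9 -0.360 36 0.6336306245223555 [0.1867 0.1998]
s9 -0.340 45 0.6315371007199585 [0.1813 0.1888]
s9 -0.320 65 0.6310348144263276 [0.1837 0.1929]
s9 -0.300 62 0.6303727251627103 [0.1884 0.1966]
s9 -0.280 67 0.6309612036987042 [0.1908 0.1975]
s9 -0.260 59 0.6288005049929596 [0.1919 0.1993]
s9 -0.240 163 0.635657648851503 [0.1892 0.2209]
s9 -0.220 63 0.62846130215283 [0.1914 0.2176]
s9 -0.200 8 0.6317186537654093 [0.1893 0.1967]
sc9 -0.360 44 0.637327354221283 [0.1808 0.1988]
sc9 -0.340 55 0.6384603726681786 [0.179  0.1857]
sc9 -0.320 71 0.6361922649964034 [0.1833 0.1904]
sc9 -0.300 72 0.6365787413348333 [0.1874 0.1939]
sc9 -0.280 71 0.634547078226009 [0.1899 0.1953]
sc9 -0.260 71 0.6350457350613796 [0.1908 0.1968]
sc9 -0.240 166 0.6383628279058136 [0.187  0.2133]
sc9 -0.220 79 0.6363280503739288 [0.1895 0.2082]
sc9 -0.200 10 0.6366265420824602 [0.1868 0.1964]
```

Emit:
send_rows(
  series=[
    [0.035, -0.004, 0, 0, 0, 0, 1],
    [0.035, -0.004, 0, 0, 0, 0, 1],
    [0.035, -0.004, 0, 0, 0, 0, 1],
    [0.035, -0.004, 0, 0, 0, 0, 1],
    [0.035, -0.004, 0, 0, 0, 0, 1],
  ],
)

```text
time: 16.47
tool_pos: [0.6137, -0.0446, 0.1727]
tool_rot: [-3.138, -0.001, 1.564]
contact_force: [0.4, 0.2, -1.8]
opening: 0.0348
```

Emit:
send_rows(
  series=[
    [0.035, -0.004, 0, 0, 0, 0, 1],
    [0.035, -0.004, 0, 0, 0, 0, 1],
    [0.035, -0.004, 0, 0, 0, 0, 1],
    [0.035, -0.002, 0, 0, 0, 0, 1],
    [0, 0, 0, 0, 0, 0, 1],
  ],
)

```text
time: 16.88
tool_pos: [0.6, 0.1001, 0.1729]
tool_rot: [-3.138, -0.002, 1.57]
contact_force: [-0.5, 0.3, -1.1]
opening: 0.0349
```

Emit:
send_rows(
  series=[
    [0, 0, 0, 0, 0, 0, 1],
    [0, 0, 0, 0, 0, 0, 1],
  ],
)

```text
time: 17.05
tool_pos: [0.6013, 0.0936, 0.1734]
tool_rot: [-3.139, 0.001, 1.565]
contact_force: [0.9, 0.2, -2.3]
opening: 0.0352
```

```bash
python3 - <<'E'
from h import *
np.set_printoptions(precision=4,suppress=True)
d=snap('wrist','w10');o=observe();print(o['tool_pos'],o['tool_rot'],o['opening'],o['contact_force'],o['qpos'])
E
```

```text
[0.6016 0.0929 0.1736] [-3.1398  0.0006  1.5641] 0.034785896432220575 [ 0.091  -0.4342 -0.8938] [ 0.0277  0.5389  1.358  -0.0006  1.2466  0.0345]
```

View pics/w10.png

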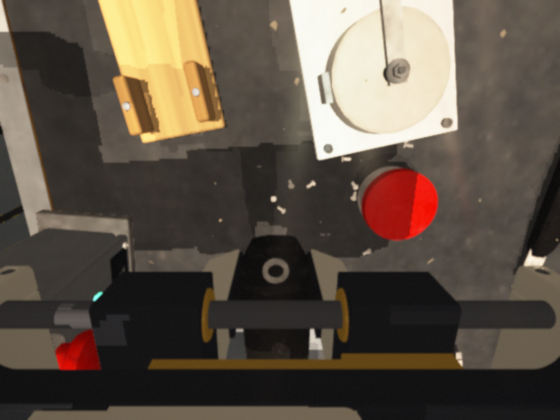

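The handle is level and held. The worktop under it is clear, with the red lid at px (400,203) and the rack at (170,70) both away from it. Lowering.

Emit:
send_rows(
  series=[
    [0, 0, 0.025, 0, 0, 0, 1],
    [0, 0, 0.035, 0, 0, 0, 1],
    [0, 0, 0.035, 0, 0, 0, 1],
    [0, 0, 0.03, 0, 0, 0, 1],
    [0, 0, 0.025, 0, 0, 0, 1],
  ],
)

```text
time: 17.52
tool_pos: [0.6009, 0.092, 0.0219]
tool_rot: [-3.139, 0.0, 1.562]
contact_force: [0.7, 0.2, -2.0]
opening: 0.0346
```

Emit:
send_rows(
  series=[
    [0, 0, 0.01, 0, 0, 0, 1],
    [0, 0, 0.005, 0, 0, 0, 1],
    [0, 0, 0, 0, 0, 0, 1],
    [0, 0, 0, 0, 0, 0, 1],
  ],
)

```text
time: 17.85
tool_pos: [0.6029, 0.0933, 0.011]
tool_rot: [3.139, 0.0, 1.564]
contact_force: [-0.2, -0.3, -0.9]
opening: 0.0348
```

Emit:
send_rows(
  series=[
    [0, 0, 0.003, 0, 0, 0, 1],
    [0, 0, 0.002, 0, 0, 0, 1],
    [0, 0, 0.001, 0, 0, 0, 1],
    [0, 0, 0, 0, 0, 0, 1],
    [0, 0, 0, 0, 0, 0, 1],
  ],
)

```text
time: 18.27
tool_pos: [0.602, 0.094, 0.004]
tool_rot: [3.141, 0.0, 1.565]
contact_force: [0.5, 0.6, -1.0]
opening: 0.0349
```

Emit:
send_rows(
  series=[
    [0, 0, 0.001, 0, 0, 0, 1],
    [0, 0, 0, 0, 0, 0, 0.5],
    [0, 0, 0, 0, 0, 0, 0.5],
    [0, 0, 0, 0, 0, 0, 0.3],
    [0, 0, 0, 0, 0, 0, 0],
  ],
)

```text
time: 18.68
tool_pos: [0.602, 0.0939, 0.0028]
tool_rot: [3.141, 0.0, 1.565]
contact_force: [-0.6, -0.8, -0.5]
opening: 0.0547
```

Emit:
send_rows(
  series=[
    [0, 0, 0, 0, 0, 0, 0],
    [0, 0, 0, 0, 0, 0, 0],
    [0, 0, 0, 0, 0, 0, 0],
    [0, 0, -0.01, 0, 0, 0, 0],
    [0, 0, -0.03, 0, 0, 0, 0],
  ],
)

```text
time: 19.1
tool_pos: [0.5989, 0.0937, 0.0396]
tool_rot: [-3.133, 0.0, 1.565]
contact_force: [-0.4, 0.5, 0.1]
opening: 0.0877
```

Emit:
send_rows(
  series=[
    [0, 0, -0.04, 0, 0, 0, 0],
    [-0.04, 0, -0.01, 0, 0, 0, 0],
    [-0.04, 0, -0.01, 0, 0, 0, 0],
    [-0.03, 0, 0, 0, 0, 0, 0],
    [0, 0, 0, 0, 0, 0, 0],
  ],
)

```text
time: 19.52
tool_pos: [0.602, -0.0216, 0.1047]
tool_rot: [3.138, 0.002, 1.56]
contact_force: [0.1, 0.4, 0.4]
opening: 0.0916
```

```bash
python3 - <<'E'
from h import *
np.set_printoptions(precision=4,suppress=True)
d=snap('wrist','w11');o=observe();print(o['tool_pos'],o['tool_rot'],o['opening'])
E
```

```text
[ 0.6015 -0.0189  0.104 ] [3.1399 0.0007 1.5607] 0.09139688487857793
```

View pics/w11.png

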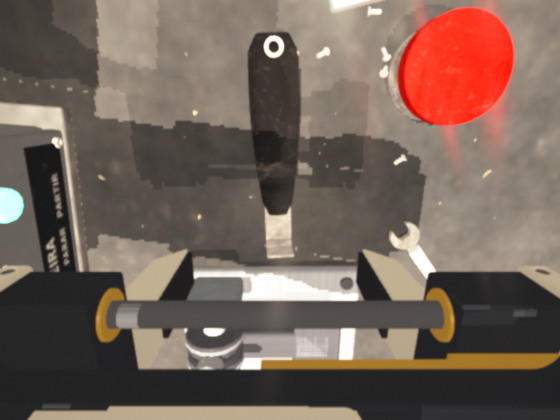

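The handle lies flat, from px (272,32) to (281,255).

```bash
python3 - <<'E'
from h import *
np.set_printoptions(precision=4,suppress=True)
d=load('w11');P=cloud(d)
m=(P[...,2]>.006)&(P[...,2]<.035)&(P[...,0]>.57)&(P[...,0]<.635)&(P[...,1]>-.07)&(P[...,1]<.14)
Q=P[m];print(Q.min(0),Q.max(0));print(cv2.minAreaRect((Q[:,:2]*1000).astype(np.float32)))
print(px(d,272,32),px(d,281,255),px(d,273,60),px(d,274,150))
for y in np.arange(-.05,.13,.02):
    k=Q[abs(Q[:,1]-y)<.006]
    if len(k)>3: print('%.2f'%y,k[:,0].min(),k[:,0].max(),np.median(k[:,2]))
for fn in ('scene0','side0','w10'):
    P=cloud(load(fn))
    m=(P[...,2]>.006)&(P[...,2]<.06)&(P[...,0]>.43)&(P[...,0]<.575)&(P[...,1]>.12)&(P[...,1]<.36)
    r=cv2.minAreaRect((P[m][:,:2]*1000).astype(np.float32));print(fn,r)
    crop(fn,*( (235,140,300,190) if fn!='w10' else (80,0,250,160)),5 if fn=='w10' else 8,'r_'+fn) if fn!='w10' else crop(fn,80,0,240,150,5,'r_w10')
E
```

```text
[ 0.5824 -0.0531  0.0063] [0.635  0.1138 0.0304]
((600.2784423828125, 30.553081512451172), (167.18377685546875, 51.36359786987305), 82.831298828125)
[0.6007 0.1133 0.0177] [ 0.6058 -0.0511  0.0281] [0.6012 0.095  0.0233] [0.6011 0.0336 0.0237]
-0.05 0.5931530195912134 0.6157620762304555 0.015335677773988338
-0.03 0.5925477610745329 0.6140994856838287 0.010265391612906849
-0.01 0.5898221378161899 0.6153708532615202 0.017165261480097616
0.01 0.5872251616139842 0.6178895335010461 0.020084752302691383
0.03 0.5847821209398659 0.6189875803175049 0.022345605650578526
0.05 0.5831306454369174 0.6194678312585119 0.02332568083912563
0.07 0.5828252647845424 0.6203592331055118 0.023446105294438677
0.09 0.5828768604892225 0.6194374154757413 0.022446252972451813
0.11 0.5842430234728679 0.6167032216146325 0.019285648857821747
scene0 ((495.535888671875, 238.46002197265625), (91.67456817626953, 205.5384063720703), 12.930073738098145)
side0 ((499.8776550292969, 247.5529022216797), (122.87015533447266, 202.24098205566406), 5.628293991088867)
w10 ((497.1593933105469, 215.64651489257812), (85.8494873046875, 126.57630157470703), 10.284490585327148)
```

Emit:
send_rows(
  series=[
    [0.02, 0, -0.035, 0, 0, 0, 0],
    [0.02, 0, -0.035, 0, 0, 0, 0],
    [0.02, 0, -0.035, 0, 0, 0, 0],
    [0.02, -0.03, -0.035, 0, 0, 0, 0],
    [0, -0.03, -0.035, 0, 0, 0, 0],
  ],
)

```text
time: 19.98
tool_pos: [0.5489, 0.0647, 0.2693]
tool_rot: [-3.141, -0.002, 1.568]
contact_force: [-0.9, 0.7, 0.2]
opening: 0.0918
```

Emit:
send_rows(
  series=[
    [0, 0, 0, 0, 0, 0, 0],
    [0, 0, 0, 0, 0, 0, 0],
    [0, 0, 0, 0, 0, 0, 0],
  ],
)

```text
time: 20.23
tool_pos: [0.5494, 0.0616, 0.2682]
tool_rot: [-3.141, -0.0, 1.566]
contact_force: [0.2, -0.0, -0.5]
opening: 0.092
```

```bash
python3 - <<'E'
from h import *
np.set_printoptions(precision=4,suppress=True)
d=snap('wrist','w12');o=observe();print(o['tool_pos'],o['tool_rot'],o['qvel'])
E
```

```text
[0.5494 0.0613 0.2673] [-3.1398 -0.0001  1.5652] [-0.0114  0.0218  0.0012 -0.0019  0.0006 -0.002 ]
```

View pics/w12.png

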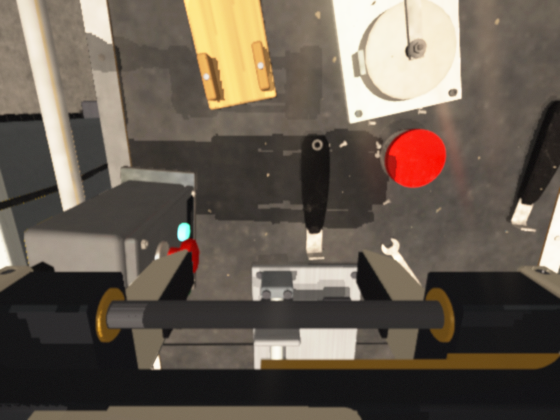

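Emit:
send_rows(
  series=[
    [0.035, -0.005, 0, 0, 0, 0, 0],
    [0.035, -0.005, 0, 0, 0, 0, 0],
    [0.035, -0.005, 0, 0, 0, 0, 0],
    [0, 0, 0, 0, 0, 0, 0],
    [0, 0, 0, 0, 0, 0, 0],
  ],
)

```text
time: 20.7
tool_pos: [0.5349, 0.1673, 0.2664]
tool_rot: [-3.138, 0.001, 1.568]
contact_force: [0.5, -0.6, -0.3]
opening: 0.0917
```

```bash
python3 - <<'E'
from h import *
np.set_printoptions(precision=4,suppress=True)
d=snap('wrist','w13');o=observe();print(o['tool_pos'],o['tool_rot'],o['qvel'])
P=cloud(d);hsv=cv2.cvtColor(d['color'],cv2.COLOR_RGB2HSV)
reg=(P[...,0]>.43)&(P[...,0]<.575)&(P[...,1]>.12)&(P[...,1]<.36)
m=reg&(abs(P[...,2]-.0115)<.004)
print('base',cv2.minAreaRect((P[m][:,:2]*1000).astype(np.float32)),np.median(P[m][:,2]))
m=reg&(P[...,2]>.036)&(P[...,2]<.052)
n,lab,st,ce=cv2.connectedComponentsWithStats(m.astype(np.uint8))
for i in range(1,n):
    if st[i,4]>40:
        q=P[lab==i]; print('cheek',st[i,4],cv2.minAreaRect((q[:,:2]*1000).astype(np.float32)),np.median(q[:,2]),ce[i])
crop('w13',160,0,360,270,2.2,'w13c')
E
```

```text
[0.5352 0.1661 0.2666] [-3.1387  0.001   1.5661] [-0.0346 -0.0086  0.0017 -0.0024  0.0005 -0.0017]
base ((490.9662170410156, 246.73077392578125), (85.85652923583984, 189.68679809570312), 10.157559394836426) 0.01000772815035142
cheek 551 ((510.67364501953125, 312.1793212890625), (12.089874267578125, 49.92770004272461), 10.1687650680542) 0.04372113207500622 [254.0871  50.8748]
cheek 561 ((449.77423095703125, 300.9159851074219), (12.382733345031738, 49.20719528198242), 10.112716674804688) 0.04361139323912194 [199.7112  62.0178]
cheek 403 ((532.2996826171875, 192.2767791748047), (11.98241901397705, 50.05375289916992), 10.00226879119873) 0.0435446282007424 [274.2357 159.9727]
cheek 418 ((471.32745361328125, 181.2810516357422), (12.345088005065918, 49.9721565246582), 9.894328117370605) 0.04362406866383514 [224.7871 168.9809]
```

View pics/w13c.png

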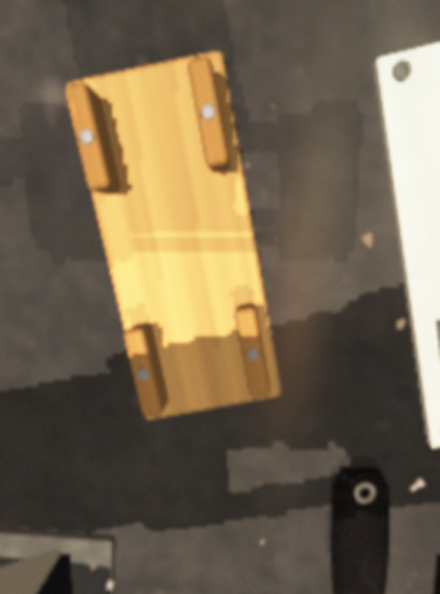

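Rack: the base and cheek fits agree on a centre of (0.491, 0.2467) and a yaw of +10.1°. The handle's middle is at (0.6015, 0.0305). Next, regrasping near the middle.

Emit:
send_rows(
  series=[
    [-0.032, 0.017, 0, 0, 0, 0, 0],
    [-0.032, 0.017, 0, 0, 0, 0, 0],
    [-0.032, 0.017, 0.01, 0, 0, 0, 0],
    [-0.032, 0.016, 0.03, 0, 0, -0.01, 0],
    [0, 0, 0.035, 0, 0, 0, 0],
  ],
)

```text
time: 21.17
tool_pos: [0.6035, 0.0336, 0.1969]
tool_rot: [3.136, 0.003, 1.569]
contact_force: [-0.2, -0.1, -1.2]
opening: 0.0919
```

Emit:
send_rows(
  series=[
    [0, 0, 0.035, 0, 0, 0, 0],
    [0, 0, 0.035, 0, 0, 0, 0],
    [0, 0, 0.035, 0, 0, 0, 0],
    [0, 0, 0.02, 0, 0, 0, 0],
    [0, 0, 0, 0, 0, 0, 0],
  ],
)

```text
time: 21.58
tool_pos: [0.5963, 0.0393, 0.0657]
tool_rot: [-3.131, -0.0, 1.573]
contact_force: [-0.9, 0.0, -0.5]
opening: 0.0921
```

Emit:
send_rows(
  series=[
    [0, 0, 0, 0, 0, 0, 0],
    [0, 0, 0, 0, 0, 0, 0],
  ],
)

```text
time: 21.75
tool_pos: [0.6009, 0.04, 0.0728]
tool_rot: [3.14, 0.0, 1.574]
contact_force: [0.2, 0.7, -0.1]
opening: 0.0918
```

Emit:
send_rows(
  series=[
    [-0.002, 0, 0.02, 0, 0, 0, 0],
    [0, 0, 0.02, 0, 0, 0, 0],
    [0, 0, 0.015, 0, 0, 0, 0],
    [0, 0, 0.006, 0, 0, 0, 0],
    [0, 0, 0, 0, 0, 0, 0],
  ],
)

```text
time: 22.17
tool_pos: [0.6001, 0.0387, 0.0109]
tool_rot: [3.141, 0.0, 1.575]
contact_force: [-0.0, 0.6, 0.9]
opening: 0.0917
```

```bash
python3 - <<'E'
from h import *
np.set_printoptions(precision=4,suppress=True)
d=snap('wrist','w14');o=observe();print(o['tool_pos'],o['tool_rot'],o['qvel'])
E
```

```text
[0.6006 0.0387 0.0117] [3.14   0.0002 1.5747] [ 0.0021 -0.0163 -0.0123 -0.0007  0.0028  0.0012]
```

View pics/w14.png

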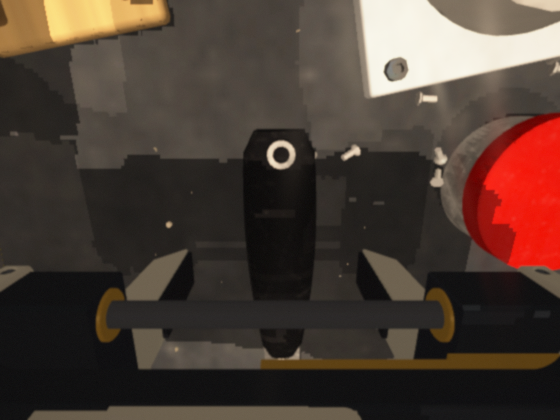

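The handle, at px (281,240), is between the fingers.

Emit:
send_rows(
  series=[
    [0, 0.001, 0.004, 0, 0, 0, 0.6],
    [0, 0, 0.003, 0, 0, 0, 0.6],
    [0, 0, 0, 0, 0, 0, 0.6],
    [0, 0, 0, 0, 0, 0, 0.6],
    [0, 0, 0, 0, 0, 0, 1],
  ],
  newtons=30,
)

```text
time: 22.63
tool_pos: [0.601, 0.0389, 0.0039]
tool_rot: [3.141, 0.0, 1.575]
contact_force: [-1.2, 0.4, 0.1]
opening: 0.0633
```

Emit:
send_rows(
  series=[
    [0, 0, 0, 0, 0, 0, 1],
    [0, 0, 0, 0, 0, 0, 1],
    [0, 0, 0, 0, 0, 0, 1],
    [0, 0, 0, 0, 0, 0, 1],
    [0, 0, 0, 0, 0, 0, 1],
  ],
)

```text
time: 23.05
tool_pos: [0.601, 0.0389, 0.0037]
tool_rot: [3.141, 0.0, 1.575]
contact_force: [0.6, 0.5, 1.2]
opening: 0.0338
```

Emit:
send_rows(
  series=[
    [0, 0, 0, 0, 0, 0, 1],
    [0, 0, 0, 0, 0, 0, 1],
  ],
)

```text
time: 23.22
tool_pos: [0.6011, 0.0389, 0.0037]
tool_rot: [3.141, 0.0, 1.575]
contact_force: [0.5, 0.3, 0.9]
opening: 0.0333
```

Emit:
send_rows(
  series=[
    [0, 0, -0.015, 0, 0, 0, 1],
    [0, 0, -0.025, 0, 0, 0, 1],
    [0, 0, -0.03, 0, 0, 0, 1],
    [0, 0, -0.03, 0, 0, 0, 1],
    [0, 0, -0.03, 0, 0, 0, 1],
  ],
)

```text
time: 23.63
tool_pos: [0.6001, 0.039, 0.1344]
tool_rot: [-3.14, -0.0, 1.575]
contact_force: [0.1, 0.5, -1.2]
opening: 0.0334
```

Emit:
send_rows(
  series=[
    [0.03, -0.015, 0, 0, 0, 0, 1],
    [0.03, -0.015, 0, 0, 0, 0, 1],
    [0.03, -0.015, 0, 0, 0, 0, 1],
    [0.03, -0.015, 0, 0, 0, 0, 1],
    [0.03, -0.015, 0, 0, 0, 0, 1],
  ],
)

```text
time: 24.05
tool_pos: [0.5239, 0.1896, 0.1334]
tool_rot: [-3.141, 0.0, 1.574]
contact_force: [0.8, 0.4, -1.4]
opening: 0.0337
```

Emit:
send_rows(
  series=[
    [0.03, -0.015, 0, 0, 0, 0, 1],
    [0.03, -0.015, 0, 0, 0, 0, 1],
    [0.006, -0.006, 0, 0, 0, -0.05, 1],
    [0, 0, 0, 0, 0, -0.06, 1],
    [0, 0, 0, 0, 0, -0.058, 1],
  ],
)

```text
time: 24.47
tool_pos: [0.4878, 0.2554, 0.1333]
tool_rot: [-3.14, 0.0, 1.748]
contact_force: [0.7, 0.5, -2.0]
opening: 0.0336
```

Emit:
send_rows(
  series=[
    [0, 0, 0, 0, 0, 0, 1],
    [0, 0, 0, 0, 0, 0, 1],
    [0, 0, 0, 0, 0, 0, 1],
  ],
)

```text
time: 24.72
tool_pos: [0.4889, 0.2543, 0.1334]
tool_rot: [-3.141, 0.0, 1.741]
contact_force: [-1.1, -0.4, -0.8]
opening: 0.0338
```

```bash
python3 - <<'E'
from h import *
np.set_printoptions(precision=4,suppress=True)
d=snap('wrist','w15');o=observe();print(o['tool_pos'],o['tool_rot'],o['qvel'],o['opening'])
e=np.array([0.4895,0.255])-o['tool_pos'][:2];y=o['tool_rot'][2]
print('tool shift',e@[np.cos(y),np.sin(y)],e@[np.sin(y),-np.cos(y)],'dz',o['tool_pos'][2]-.0137)
E
```

```text
[0.489  0.2542 0.1334] [-3.1412  0.0002  1.741 ] [-0.0005  0.0003 -0.0035  0.0011 -0.0007 -0.0075] 0.03356996834667709
tool shift 0.000684896662384526 0.0006669839156747848 dz 0.1197213579338056
```

View pics/w15.png

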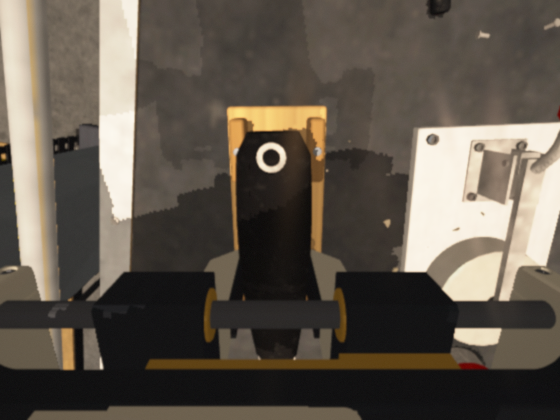

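The handle hangs over the rack with the cheeks showing evenly on both sides, at px (238,130) and (315,130). A quick numeric check of its line first.

```bash
python3 - <<'E'
from h import *
np.set_printoptions(precision=4,suppress=True)
d=load('w15');P=cloud(d);c=np.array([.491,.2467]);a=np.radians(10.1)
E=np.array([[np.cos(a),np.sin(a)],[-np.sin(a),np.cos(a)]])
m=(P[...,2]>.135)&(P[...,2]<.165)
L=(P[...,:2]-c)@E.T
for y in (.04,.05,.06,.07,.08,.085,.09):
    k=L[m&(abs(L[...,1]-y)<.004)&(abs(L[...,0])<.03)]
    if len(k): print(y,len(k),k[:,0].min(),k[:,0].max(),k[:,0].mean().round(4))
k=L[m&(abs(L[...,0])<.03)];print(k.max(0))
E
```

```text
0.04 1212 -0.020420480146612907 0.01668371658184137 -0.0019
0.05 1282 -0.02005961760664977 0.016393207473606786 -0.0019
0.06 1328 -0.020039032504786464 0.016291456180076824 -0.0021
0.07 1371 -0.019318299487172126 0.015445080113781474 -0.002
0.08 1030 -0.01766258125670214 0.012899265441366367 -0.0021
0.085 285 -0.014830511148336816 0.010110279362111877 -0.002
[0.0299 0.0826]
```

Emit:
send_rows(
  series=[
    [0.001, 0.001, 0.02, 0, 0, 0, 1],
    [0, 0, 0.025, 0, 0, 0, 1],
    [0, 0, 0.02, 0, 0, 0, 1],
    [0, 0, 0.01, 0, 0, 0, 1],
    [0, 0, 0, 0, 0, 0, 1],
  ],
)

```text
time: 25.18
tool_pos: [0.4884, 0.2549, 0.0563]
tool_rot: [-3.137, 0.001, 1.742]
contact_force: [-0.2, -1.1, -1.0]
opening: 0.0338
```

Emit:
send_rows(
  series=[
    [0, 0.001, 0.015, 0, 0, 0, 1],
    [0, 0, 0.012, 0, 0, 0, 1],
    [0, 0, 0.008, 0, 0, 0, 1],
    [0, 0, 0, 0, 0, 0, 1],
    [0, 0, 0, 0, 0, 0, 1],
  ],
)

```text
time: 25.6
tool_pos: [0.4911, 0.2559, 0.0241]
tool_rot: [3.141, -0.0, 1.742]
contact_force: [0.5, 0.0, -1.9]
opening: 0.0332
```

Emit:
send_rows(
  series=[
    [0, 0, 0.004, 0, 0, 0, 1],
    [0, 0, 0.003, 0, 0, 0, 1],
    [0, 0, 0.0015, 0, 0, 0, 1],
    [0, 0, 0, 0, 0, 0, 1],
    [0, 0, 0, 0, 0, 0, 1],
  ],
)

```text
time: 26.02
tool_pos: [0.4908, 0.2558, 0.0151]
tool_rot: [-3.142, 0.0, 1.743]
contact_force: [0.4, 0.2, -2.3]
opening: 0.0335
```

Emit:
send_rows(
  series=[
    [0, 0, 0.001, 0, 0, 0, 1],
    [0, 0, 0, 0, 0, 0, 1],
    [0, 0, 0, 0, 0, 0, 1],
  ],
)

```text
time: 26.27
tool_pos: [0.4908, 0.2558, 0.0141]
tool_rot: [3.141, 0.0, 1.743]
contact_force: [0.6, -0.1, -0.7]
opening: 0.0335
```

```bash
python3 - <<'E'
from h import *
snap('wrist','w16');print(observe()['tool_pos'],observe()['contact_force'])
E
```

```text
[0.49078287 0.25581343 0.01410224] [ 0.28855155 -1.19904829 -0.72004946]
```

View pics/w16.png

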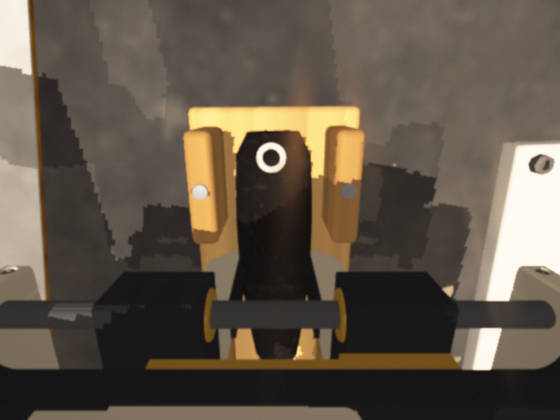

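The handle sits centred between the cheeks (px 237–312, cheeks at 225 and 325). Releasing slowly and rising.

Emit:
send_rows(
  series=[
    [0, 0, 0.0005, 0, 0, 0, 0.6],
    [0, 0, 0, 0, 0, 0, 0.5],
    [0, 0, 0, 0, 0, 0, 0.4],
    [0, 0, 0, 0, 0, 0, 0.3],
    [0, 0, 0, 0, 0, 0, 0.3],
  ],
)

```text
time: 26.73
tool_pos: [0.4909, 0.2558, 0.0137]
tool_rot: [3.141, 0.0, 1.743]
contact_force: [-0.8, -0.1, -0.2]
opening: 0.0588
```

Emit:
send_rows(
  series=[
    [0, 0, 0, 0, 0, 0, 0.3],
    [0, 0, 0, 0, 0, 0, 0.3],
    [0, 0, -0.015, 0, 0, 0, 0.3],
    [0, 0, -0.03, 0, 0, 0, 0.3],
    [0, 0, -0.035, 0, 0, 0, 0.3],
  ],
)

```text
time: 27.15
tool_pos: [0.4893, 0.2553, 0.0927]
tool_rot: [-3.137, 0.001, 1.743]
contact_force: [1.0, 0.9, -0.6]
opening: 0.0646
```

Emit:
send_rows(
  series=[
    [0, 0, -0.035, 0, 0, 0, 0.3],
    [-0.03, 0, -0.02, 0, 0, 0, 0.3],
    [-0.03, 0, -0.02, 0, 0, 0, 0.3],
    [-0.03, 0, -0.02, 0, 0, 0, 0],
    [-0.03, 0, -0.02, 0, 0, 0, 0],
  ],
)

```text
time: 27.57
tool_pos: [0.5111, 0.1365, 0.2098]
tool_rot: [3.141, 0.0, 1.744]
contact_force: [1.8, 0.8, 0.1]
opening: 0.0734
```

Emit:
send_rows(
  series=[
    [0, 0, 0, 0, 0, 0, 0],
    [0, 0, 0, 0, 0, 0, 0],
    [0, 0, 0, 0, 0, 0, 0],
    [0, 0, 0, 0, 0, 0, 0],
  ],
)

```text
time: 27.9
tool_pos: [0.5105, 0.1384, 0.2075]
tool_rot: [-3.14, -0.0, 1.744]
contact_force: [0.1, -0.2, -0.6]
opening: 0.0915
```

```bash
python3 - <<'E'
from h import *
np.set_printoptions(precision=4,suppress=True)
d=snap('wrist','w17');sc=snap('scene','sc17');o=observe();print(o['tool_pos'],o['contact_force'])
P=cloud(d);a=np.radians(10.1);c=np.array([.491,.2467])
E=np.array([[np.cos(a),np.sin(a)],[-np.sin(a),np.cos(a)]]);L=(P[...,:2]-c)@E.T
dark=d['color'].max(-1)<70
m=(abs(L[...,0])<.024)&(abs(L[...,1])<.1)&(P[...,2]>.014)
for y in np.arange(-.08,.09,.02):
    s=m&(abs(L[...,1]-y)<.004);k=L[s]
    if len(k)>5: print('%.2f'%y,len(k),k[:,0].min(),k[:,0].max(),np.median(P[s][:,2]))
print(L[m].min(0),L[m].max(0))
P=cloud(sc).reshape(-1,3)
for n,PP in (('sc17',P),('sc9',cloud(load('sc9')).reshape(-1,3))):
    q=PP[(abs(PP[:,2]-.048)<.006)&(PP[:,0]>.61)&(PP[:,0]<.68)&(PP[:,1]>-.25)&(PP[:,1]<-.08)]
    print(n,'foot',np.percentile(q,2,0),np.percentile(q,98,0))
E
```

```text
[0.5106 0.1386 0.2076] [ 0.462   0.4651 -0.6003]
-0.08 8604 -0.023997377435099866 0.02399880473066578 0.291221548722267
-0.06 140 -0.009520771228586014 0.011045746027188256 0.02040197605287425
-0.04 181 -0.011348078017643974 0.01304809151595739 0.02711868322105926
-0.02 232 -0.014143409026712472 0.015796538635763673 0.030060777799330363
0.00 301 -0.016794336221586346 0.016555911751471062 0.03225069508928308
0.02 349 -0.018453472048944708 0.018303893295189163 0.03348775451626157
0.04 366 -0.018935996444055806 0.01788170098959793 0.033341744831486525
0.06 371 -0.01828190780541081 0.017739110164945854 0.032427045175135505
[-0.024  -0.0893] [0.024  0.0719]
sc17 foot [ 0.6128 -0.1493  0.044 ] [ 0.6557 -0.1076  0.0521]
sc9 foot [ 0.6127 -0.147   0.0427] [ 0.6228 -0.1167  0.0505]
```

View pics/w17.png

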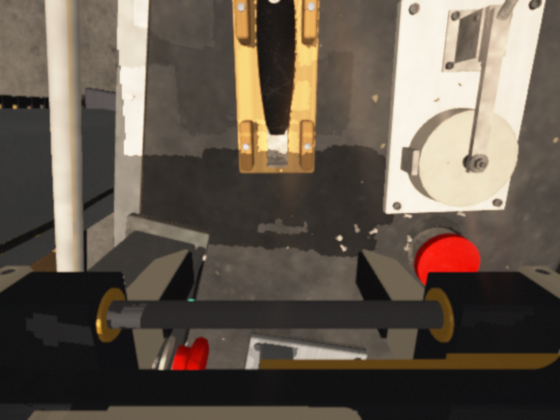

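View pics/sc17.png

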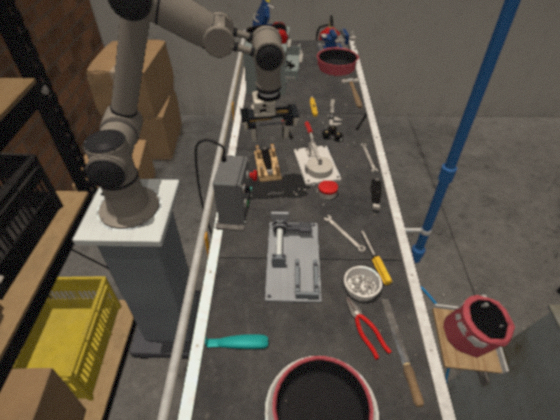

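The handle lies on the rack floor: top at z 0.0335 (floor 10 mm plus 24 mm), sideways offset about 0–1 mm. The collar is still back and the gripper is clear. Handing in.

```bash
python3 -c "
from cell import workorder
print(workorder.hand_in())"
```

```text
the job is handed in; nothing more can be done
None
```

The whole job is done and handed in at about 28 s of the 61 s allowed; no verdict is reported. I turned the set screw about 1.55 rad, slid the collar to its stop, put the handle down on the worktop and let go. I then took it again near its middle and laid it in the rack.

**Last checks:**
- **Handle in rack:** sideways offset is about 1 mm or less and it lies in line with the rack. Its top is at z 33.5 mm, so it is down on the floor.
- **Lengthwise:** within about 2 mm of the middle, judged from the view of the thick end just before lowering and the final tool pose. I did not measure both ends after letting go, because the far end was outside the wrist camera's picture.
- **Collar:** the wrist camera showed it at the stop after the nudge described below, with the joint at about 0.095 m. The final, coarser scene view puts the foot about 2–3 mm further from the stop, which is still about 0.09 m or more.
- **Robot:** clear of everything.

**One thing went wrong and was mended:** the collar crept back about 6 mm, to about 0.089 m, when the fingers opened. I pushed it back to the stop with the fingers against the wing before lifting the handle.

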